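# Fetch the deep cover from the parts carousel and close the housing

### The arm

A 6-joint arm with a two-finger parallel gripper is mounted at the origin on the work surface. World frame = base frame: x ahead of the robot, y to its left, z up, the work surface at z = 0. Lengths are in m, angles in rad, forces in N, time in s.
With the tool pointing down it reaches from about 0.35 to 0.775 m from the base axis. Payload 5.5 kg.
Tool frame: the origin (TCP) lies between the finger pads; the fingertips stand 22 mm ahead of it and the grasp point (between the pads) lies 3 mm ahead of it; y points along the fingers, z is the direction in which the jaws open and shut, and the axes are right-handed (so a half turn about y gives the same grasp; the last joint's range is limited). The gripper opens to 85 mm and grips with 20 to 120 N. Pads are 22 mm wide; open, the fingers measure 114 mm over their backs; the gripper's body (76 mm by 85 mm) begins 54 mm behind the grasp point. The pads swing forward as they close: fully open they stand 13 mm farther back than shut.
Start: joints at [-1.313, 0.313, 0.046, 1.304, 0, 1.431], TCP at [0.223, -0.53, 0.253] pointing down, gripper open.
Joint ranges: [-2.76, 2.76], [-0.86, 1.69], [-1.03, 1.26], [-2.2, 2.34], [-1.47, 1.5], [-3.14, 3.14]. Speed limits (rad/s): [2.57, 2.57, 3.14, 3.14, 3.14, 3.14].

### API

Orientations are given as a rotation vector (axis times angle).
In Python, from station import get_obs, optics, r gives the robot as it stands.
- The arm moves only by the tool apply_moves, never from a script. Its argument "moves" is a list of rows, each an object with "offset": the shift along the world's x, y, z in mm, a list of three; "rotation": the turn, a rotation vector about the world's x, y, z in units of 6 degrees (1.0 is 6 degrees), a list of three. In form: [{"offset": [dx, dy, dz], "rotation": [ax, ay, az]}, ...]. A call has 1 to 5 rows; each row shifts and turns the commanded pose from where the row before left it; what a row does not reach is not made up. A row lasts 1/12 s, in which the tool goes at most 41.7 mm and 7.16 degrees, less where a joint would pass 70% of its speed; a pose out of reach is approached as far as the arm can. A call with a gripper value outside its range is refused whole. "fingers" is the opening, from -1 (shut) to 1 (fully open), set as the call begins (left out, the last holds). The fingers move at their own pace and stop on an object; "force" is the grip in N (left out, the last holds). Time passes only in rows, so rows that do not move let the fingers close. It gives the time, the measured TCP pose, the force and the opening at its end, in the units of the state.
- get_obs(): the state, without advancing time (a new reading comes with each control period).
- optics.capture(name): name is "scene" or "top" or "wrist"; returns a dict with "frame" (384x512x3 uint8, blue, green, red), "z_map" (384x512 float32, m along the optical axis (not along the pixel's ray), 0 where there is no reading), "intrinsics" (3x3 intrinsics, pixels), "extrinsics" (4x4, takes a point from world to camera coordinates). Camera axes: x right, y down, z forward; pixel columns grow to the right and rows downward; lengths in m; the calibration is good to about 2 mm. A picture is of the moment at which its call begins.
- r.job_done(): hands the job in, once; it reports no verdict.
The state is a dict: "time_s": time; "joint_pos": joint angles; "joint_velocities": joint speeds; "joint_efforts": joint torques, N m; "tcp_pos": TCP position; "orientation": TCP orientation; "contact_force": force on the tool from outside, world axes, zero at the start; "moment": the same for the moment, N m; "gripper_width": finger opening in m.
Only numpy, scipy, OpenCV 4.12 (cv2) and the standard library are available. Lean on these libraries where they do the work, as an engineer would, in place of code of your own. Each camera call takes 0.05 s, during which the arm holds its last target.

### The job

Turn the parts carousel until the nest holding the deep square shell lines up with the steel-studded pointer tab on its foot, and leave it there so the emptied nest can be refilled. Only then lift the deep square shell out, lay it down on its side on the bench and let go, take it again another way, and set it mouth-down, rim on rim and edges lined up, on the open square base that holds the circuit board. Leave the base standing on the bench, the other shells upright in their nests, and do not disturb the screwdriver, tape roll and meter.

Things in the scene. Friction and masses are not known exactly. Their poses are not given: they have to be found in the camera images.
- carousel (a joint): how far the turntable has been turned about its vertical axis since the start, rad, growing anticlockwise seen from above; always reads 0 at the start, with the deep shell's nest 0.8 rad or more away from the pointer. It turns freely both ways (friction about 0.06 N m, no detents, stays where left). Grey disc of 160 mm radius, top 36 mm above the bench, four nests 90 degrees apart.
- knob (a point): middle of the round black knob on the turntable's axis: 40 mm diameter, 40 mm tall, from 78 to 118 mm above the bench, this point at 98 mm. Gripped from above at any yaw, it turns the carousel with it. Its axes turn with the turntable, z up.
- nest (a point): floor centre of the deep shell's nest, 110 mm from the turntable's axis, 36 mm above the bench, turning with the table; x points to the axis, y sideways along the nest, z up. Each nest is 57 mm square, bounded by corner angles 5 mm high that leave 45 mm free in the middle of every side.
- front (a point): fixed point to which the nest's floor centre must be turned: 110 mm from the turntable's axis in line with the pointer tab, 36 mm above the bench; x points to the axis, z up. The black tab with an upright steel stud (18 mm diameter, top 36 mm high) sticks out from under the disc to 190 mm from the axis, on the side towards the robot.
- deep_shell: the wanted part: plain aluminium square shell, open on one side, 54 x 54 mm and 46 mm deep, walls and floor 4 mm, about 0.13 kg, starting mouth-up in its nest with its sides along the nest's. Origin at the centre of the outside of its closed end; z points towards its mouth, x and y along its sides.
- deep_mid (a point): centre of the deep shell, 23 mm from its closed end along its z; axes as the shell's.
- deep_rim (a point): centre of the deep shell's mouth, 46 mm from its closed end along its z; axes as the shell's.
- base_half: open aluminium square base, standing mouth-up and loose on the bench to the right of the carousel, 54 x 54 mm and 34 mm high, walls 4 mm, with a small green circuit board low inside (nothing stands above the rim); about 0.3 kg. Origin at the centre of its underside, z up, x and y along its sides. The bench between it and the carousel is clear.
- base_rim (a point): centre of the base's mouth, 34 mm above the bench; axes as the base's.
- shallow_shell: another aluminium shell, 54 x 54 mm square but only 20 mm deep, mouth-up in one of the other nests; origin at the centre of its underside.
- round_shell: another aluminium shell, round, 54 mm diameter, 46 mm deep, mouth-up in one of the other nests; origin at the centre of its underside.
- oblong_shell: another aluminium shell, oblong, 36 x 54 mm, 46 mm deep, mouth-up in one of the other nests; origin at the centre of its underside.
- screwdriver: bystander: screwdriver lying on the far side of the bench, 200 mm long, 26 mm high; origin under its middle, x from handle to tip.
- tape_roll: bystander: roll of tape lying flat, 80 mm diameter, 24 mm high; origin at the centre of its underside.
- meter: bystander: hand meter lying flat, 70 x 130 x 34 mm; origin at the centre of its underside.
Things that resemble listed ones, but are neither listed nor needed, are in the scene too. What is shaped like the shallow_shell but red is not meant. What is shaped like the deep_shell but yellow is not meant.

How it is judged:
By the outcome, as a careful person would: the job done as asked, in the order asked, and still so for the second after the job is handed in, with the robot touching nothing.
It also fails if it takes over 64 s, if anything falls off the work surface, if the arm or the gripper's body presses on something with over 40 N, if the wrist force passes 120 N, or if a joint passes its speed limit or range.

## Working session

There is one attempt and no reset: what is moved stays moved. The work goes in short steps, Python scripts to look and compute and a tool call to move; the robot and the scene stay as the last step left them, time stands still between calls to the robot, and variables do not carry over. Pictures are saved under pics/ and viewed, and the job is handed in when it is done.

Besides the shell and the picture viewer there is one more tool, called after "Call:" by a JSON object that holds its "method" and its "body". apply_moves: Moves the arm, as the interface text tells. Its arguments: {"type":"object","properties":{"moves":{"type":"array","items":{"type":"object","properties":{"offset":{"type":"array","items":{"type":"number"}},"rotation":{"type":"array","items":{"type":"number"}}}}},"fingers":{"type":"number"},"force":{"type":"number"}},"required":["moves"]}

```bash
ls; mkdir -p pics; python3 - <<'E'
from station import get_obs, optics, r
import cv2
print(get_obs())
for n in ["scene","top"]:
    d=optics.capture(n); cv2.imwrite(f"pics/{n}0.png",d["frame"]); print(d["intrinsics"],d["extrinsics"])
E
```

```text
pics
{'time_s': 0.0, 'joint_pos': array([-1.31257686e+00,  3.13957082e-01,  4.49649970e-02,  1.30361820e+00,
        6.80477614e-06,  1.43117048e+00]), 'joint_velocities': array([-0.00058116,  0.00102177, -0.0004394 , -0.00119805,  0.00029336,
        0.00075209]), 'joint_efforts': array([-1.45649450e-03, -4.80630934e+01,  2.98531830e+01,  1.94356567e-02,
       -1.88449494e-04, -2.40953403e-05]), 'tcp_pos': array([ 0.22262776, -0.52962561,  0.25242778]), 'orientation': array([-0.40387939,  2.00482264, -2.00112193]), 'contact_force': array([-1.05142137,  0.0298024 , -0.63391632]), 'moment': array([ 0.04641647, -0.05078095, -0.01811553]), 'gripper_width': 0.08516699589465422}
[[395.81209772   0.         249.53184571]
 [  0.         395.81209772 183.86825698]
 [  0.           0.           1.        ]] [[ 0.70386954  0.71007367  0.01905408 -0.40152991]
 [ 0.40367605 -0.37778938 -0.83325916 -0.10409852]
 [-0.58447696  0.59419741 -0.55255417  1.48338698]
 [ 0.          0.          0.          1.        ]]
[[349.02636291   0.         253.72842614]
 [  0.         349.02636291 195.60261534]
 [  0.           0.           1.        ]] [[-0.03012258 -0.99953931  0.00371409  0.07108858]
 [-0.98675476  0.02914433 -0.15957958  0.51476498]
 [ 0.15939782 -0.00847185 -0.98717808  0.92418906]
 [ 0.          0.          0.          1.        ]]
```

View pics/scene0.png

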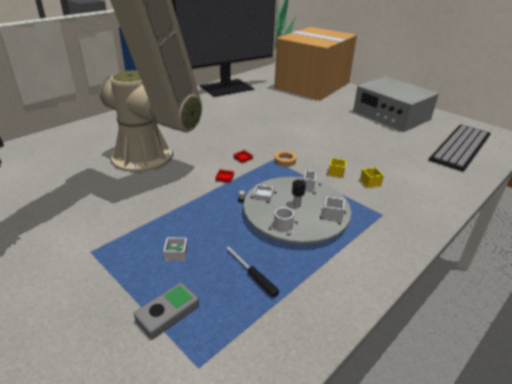

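View pics/top0.png

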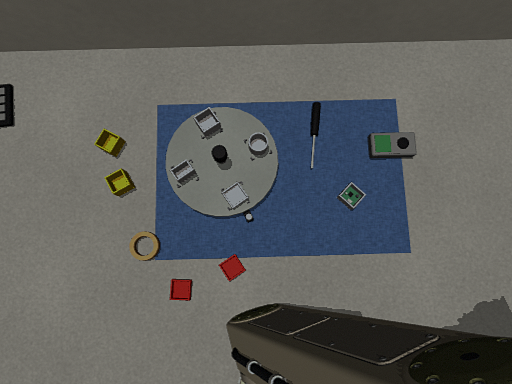

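```bash
cat > h.py <<'E'
from station import get_obs, optics, r
import cv2, numpy as np
from scipy.spatial.transform import Rotation as R
def cloud(n):
    d=optics.capture(n); z=d["z_map"]; K=d["intrinsics"]; E=d["extrinsics"]
    v,u=np.mgrid[:z.shape[0],:z.shape[1]]
    p=np.stack([(u-K[0,2])*z/K[0,0],(v-K[1,2])*z/K[1,1],z],-1)
    w=(p-E[:3,3])@E[:3,:3]; w[z==0]=np.nan
    return d,w
def proj(d,P):
    q=d["extrinsics"][:3,:3]@np.array(P,float)+d["extrinsics"][:3,3]; k=d["intrinsics"]@q; return k[:2]/k[2]
def rect(pts):
    (c,s,a)=cv2.minAreaRect((pts[:,:2]*1000).astype(np.float32)); return np.round(c,1),np.round(s,1),round(a,1)
def blob(w,u,v,rad,z0,z1):
    s=w[v-rad:v+rad+1,u-rad:u+rad+1].reshape(-1,3); return s[(s[:,2]>z0)&(s[:,2]<z1)]
E
python3 - <<'E'
from h import *
d,w=cloud("top"); bgr=d["frame"]
m=(w[...,2]>.031)&(w[...,2]<.041)
n,l,st,c=cv2.connectedComponentsWithStats(m.astype(np.uint8)); k=1+np.argmax([st[i,4] if (st[i,0]>150 and st[i,1]<150) else 0 for i in range(1,n)])
pts=w[l==k]; (c,rad)=cv2.minEnclosingCircle((pts[:,:2]*1000).astype(np.float32)); print("disc",c,rad,np.median(pts[:,2]))
kn=blob(w,220,154,12,.112,.125); print("knob",kn.mean(0),len(kn), rect(kn))
st=blob(w,249,217,6,.03,.042); print("stud",st.mean(0),len(st),rect(st))
for nm,(u,v),h in [("deep",(208,122),.082),("round",(259,144),.082),("shal",(235,195),.056),("obl",(183,171),.082)]:
    b=blob(w,u,v,20,h-.006,h+.006); print(nm,b.mean(0),len(b),rect(b))
b=blob(w,352,195,20,.028,.042); print("base",b.mean(0),len(b),rect(b))
g=cv2.resize(bgr[90:260,140:400],None,fx=3,fy=3,interpolation=cv2.INTER_CUBIC); cv2.imwrite("pics/topz.png",g)
E
```

```text
disc (623.8316040039062, 144.67428588867188) 160.08128356933594 0.03526288107073344
knob [0.62265782 0.14431932 0.11655228] 176 (array([623.4, 145.1]), array([37.9, 38.6]), 67.3)
stud [0.46061093 0.07266479 0.0344117 ] 32 (array([462.7,  77.8]), array([27.1, 15.7]), 64.5)
deep [0.72659746 0.18021164 0.08066787] 128 (array([726.8, 180.6]), array([56.6, 53.7]), 33.1)
round [0.65851511 0.04128143 0.08050176] 92 (array([658.9,  40.7]), array([51.7, 51.1]), 40.3)
shal [0.51904219 0.1085297  0.05467544] 116 (array([519.5, 108.4]), array([54.4, 53.8]), 34.0)
obl [0.58661262 0.24721893 0.0806037 ] 106 (array([587.1, 247.9]), array([36.7, 53.2]), 33.4)
base [ 0.51207631 -0.21921991  0.03306534] 119 (array([ 512.5, -218.8]), array([53.8, 54.8]), 45.4)
```

View pics/topz.png

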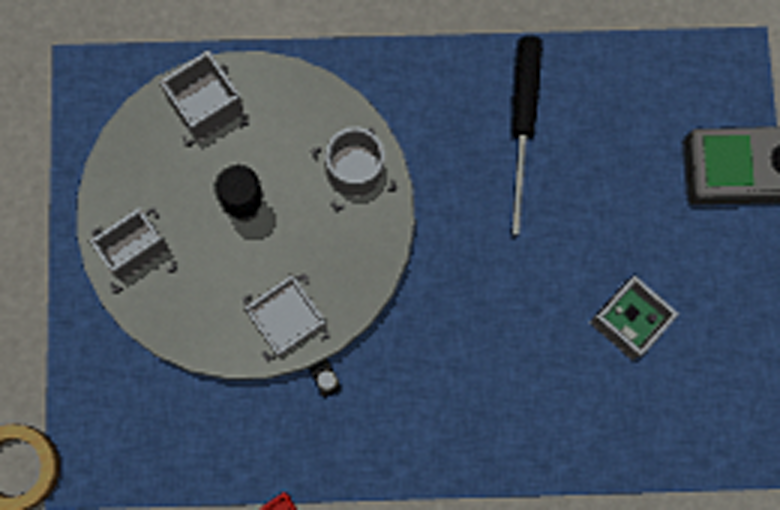

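```bash
cat >> h.py <<'E'
def ray(d,uv,z):
    E=d["extrinsics"];c=-E[:3,:3].T@E[:3,3];q=E[:3,:3].T@np.linalg.solve(d["intrinsics"],np.array([uv[0],uv[1],1.])); return c+q*(z-c[2])/q[2]
E
python3 - <<'E'
from h import *
d,w=cloud("top"); s=cv2.resize(d["frame"][205:230,237:262],None,fx=20,fy=20,interpolation=cv2.INTER_NEAREST); cv2.imwrite("pics/stud.png",s)
d2,w2=cloud("wrist"); cv2.imwrite("pics/wrist0.png",d2["frame"])
g=d["frame"].max(-1)
print(g[209:225,241:258]); print(np.round(w[209:225,241:258,2]*1000).astype(int))
o=get_obs(); print(R.from_rotvec(o["orientation"]).as_matrix().round(3))
E
```

```text
[[118 118 122 124 131 130  93  44  57  59  60  59  55  93 103  98  98]
 [120 125 132 135  93  50  21  10  26  58  59  55  52  96 111 102 100]
 [130 134  96  45  20  10   5  22  23  55 100 100  96 100 107 100 102]
 [ 86  48  23   7   6  27  26  24  26  43 101 101 100 102 102  95  97]
 [ 55  57  18   6  26  22  13  72  56  13  93 100  97  97 100  99  99]
 [ 57  55  32  32  27  72 147 159 154 150  69  84 101 100 104 104 106]
 [ 57  54  58  23   5 145 159 154 153 155  95  86 102 105 108 101 107]
 [101  99 107  60  49 147 156 147 149 151 146  70  94 106 106 105 105]
 [102 101 107 110  37 145 155 149 151 157 135  53  95 104 105 101 103]
 [104  99  98 105  53  97 153 161 161 168  95  24  39  94 104  99  96]
 [107 101  97  98 102  43  68 113 112  68  22   1  30  96 106 104  95]
 [108 104  98  97 103  48  24  31  32   7   0  11  50  99 106 106  99]
 [106 101  95  99 105  57  23  11  13  14  50  53  94 106 104 105 100]
 [104 101 100 103 107 105  79  27  93 103  98 102 107 107 107 102  99]
 [102  98 101 103 100  99  94  97 107 102  97 106 104 102 100 105 102]
 [ 99  94  97 104 105 103  99 103 1
[... 5390 characters left out ...]
                    1
                     2                    4                    0
                     1                    0                    0
                     1                    4]
 [                  -5                    1                    0
                    -1                   -1                    1
                     1                   -2                    0
                    -1                    2                   -2
                     0                    2                    0
                     1                   -2]]
[[-0.922 -0.     0.387]
 [-0.387  0.001 -0.922]
 [-0.    -1.    -0.001]]<stdin>:5: RuntimeWarning: invalid value encountered in cast
```

View pics/stud.png

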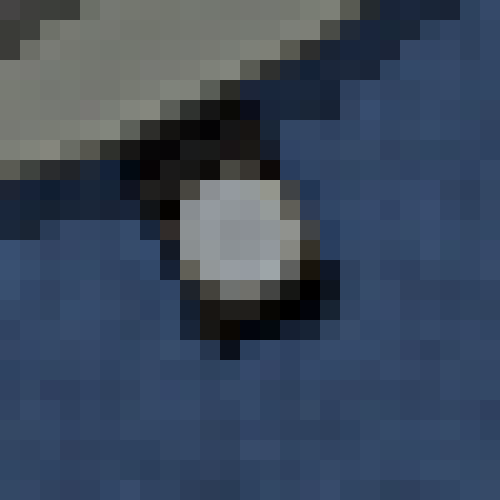

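View pics/wrist0.png

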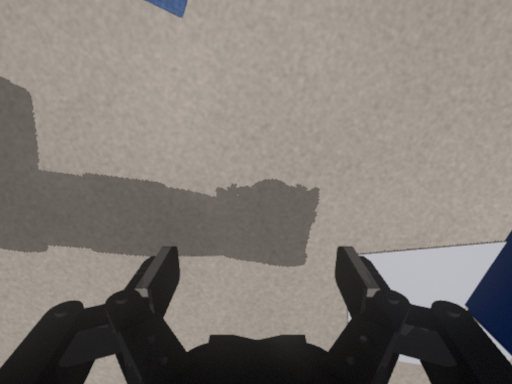

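```bash
python3 - <<'E'
from h import *
d,w=cloud("top")
g=d["frame"].astype(float); sub=g[209:225,241:258].min(-1); m=(sub-60).clip(0)*(w[209:225,241:258,2]>.024)
m[:5,:]=0
v,u=np.mgrid[209:225,241:258]; uv=((u*m).sum()/m.sum(),(v*m).sum()/m.sum()); P=ray(d,uv,.036); print(uv,P)
c=np.array([.6235,.1449]); a=lambda p: np.degrees(np.arctan2(*(np.array(p)[:2]-c)[::-1]))
print(a(P),np.hypot(*(P[:2]-c)))
for p in [(.7268,.1804),(.6587,.041),(.5193,.1084),(.5868,.2475)]: print(a(p),np.hypot(*(np.array(p)-c)))
E
```

```text
(np.float64(248.44121532364596), np.float64(216.21972699251432)) [0.46042338 0.0719505  0.036     ]
-155.89947272371992 0.17864941923719288
18.965757302868155 0.10922975785013894
-71.28427272374302 0.1097007292591986
-160.69525941579562 0.1104078348669152
109.68212001452227 0.10896627918764595
```

Call:
{"method": "apply_moves", "body": {"moves": [{"offset":[20,34,0],"rotation":[0,0,0.2]},{"offset":[20,34,0],"rotation":[0,0,0.2]},{"offset":[20,34,0],"rotation":[0,0,0.2]},{"offset":[20,34,0],"rotation":[0,0,0.2]},{"offset":[20,34,0],"rotation":[0,0,0.2]}], "fingers": 1, "force": 60}}

```text
time_s: 0.72
tcp_pos: [0.3232, -0.3586, 0.2533]
orientation: [-0.498, 1.939, -1.94]
contact_force: [1.1, -0.3, -0.2]
gripper_width: 0.0851
```

Call:
{"method": "apply_moves", "body": {"moves": [{"offset":[20,34,0],"rotation":[0,0,0.2]},{"offset":[20,34,0],"rotation":[0,0,0.2]},{"offset":[20,34,0],"rotation":[0,0,0.2]},{"offset":[20,34,0],"rotation":[0,0,0.2]},{"offset":[20,34,0],"rotation":[0,0,0.2]}]}}

```text
time_s: 1.13
tcp_pos: [0.4233, -0.1884, 0.2536]
orientation: [-0.588, 1.873, -1.875]
contact_force: [1.1, -0.4, -0.1]
gripper_width: 0.0855
```

Call:
{"method": "apply_moves", "body": {"moves": [{"offset":[20,34,0],"rotation":[0,0,0.2]},{"offset":[20,34,0],"rotation":[0,0,0.2]},{"offset":[20,34,0],"rotation":[0,0,0.2]},{"offset":[20,34,0],"rotation":[0,0,0.2]},{"offset":[20,34,0],"rotation":[0,0,0.2]}]}}

```text
time_s: 1.55
tcp_pos: [0.5234, -0.0182, 0.2535]
orientation: [-0.673, 1.806, -1.807]
contact_force: [0.4, -0.9, -0.5]
gripper_width: 0.0855
```

Call:
{"method": "apply_moves", "body": {"moves": [{"offset":[20,32.6,0]},{"offset":[20,32.6,0]},{"offset":[20,32.6,0]},{"offset":[20,32.6,0]},{"offset":[20,32.6,-20]}], "fingers": 0.5}}

```text
validation failed for argument at $.mo...
```

Call:
{"method": "apply_moves", "body": {"moves": [{"offset":[0,0,-30]},{"offset":[0,0,-30]},{"offset":[0,0,-30]},{"offset":[0,0,-20]},{"offset":[0,0,-18]}]}}

```text
validation failed for argument at $.mo...
```

Call:
{"method": "apply_moves", "body": {"moves": [{"offset":[20,32.6,0],"rotation":[0,0,0]},{"offset":[20,32.6,0],"rotation":[0,0,0]},{"offset":[20,32.6,0],"rotation":[0,0,0]},{"offset":[20,32.6,0],"rotation":[0,0,0]},{"offset":[20,32.6,-20],"rotation":[0,0,0]}], "fingers": 0.5}}

```text
time_s: 1.97
tcp_pos: [0.6246, 0.144, 0.2376]
orientation: [-0.665, 1.804, -1.807]
contact_force: [0.9, -0.6, 0.7]
gripper_width: 0.064
```

```bash
python3 - <<'E'
from h import *
o=get_obs(); print(o["tcp_pos"],o["joint_pos"],o["gripper_width"]); M=R.from_rotvec(o["orientation"]).as_matrix(); print(M.round(3), np.degrees(np.arctan2(M[1,2],M[0,2])))
d,w=cloud("wrist"); cv2.imwrite("pics/w1.png",d["frame"])
k=w[(w[...,2]>.112)&(w[...,2]<.124)]; k=k[np.hypot(k[:,0]-.6235,k[:,1]-.145)<.03]; print(k.mean(0),len(k),rect(k), proj(d,[.6235,.145,.118]))
E
```

```text
[0.62464358 0.14398938 0.23758416] [ 1.01476352e-01  4.43181739e-01  1.98309612e-01  1.31896663e+00
 -1.04855516e-04  2.53063098e+00] 0.06398105343775157
[[-0.757  0.007  0.654]
 [-0.654  0.001 -0.757]
 [-0.006 -1.     0.004]] -49.18098761046818
[0.62462979 0.14666676 0.11672095] 1329 (array([623.5, 145.7]), array([39.3, 38.9]), 64.6) [254.62307976 195.40155082]
```

View pics/w1.png

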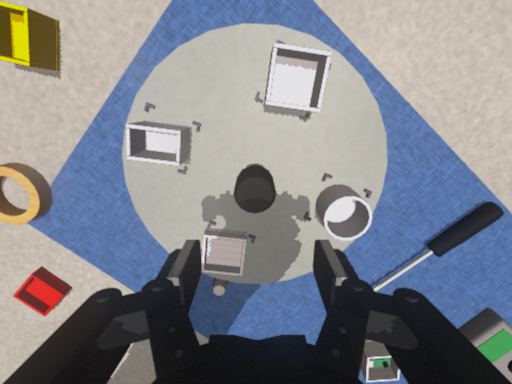

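Call:
{"method": "apply_moves", "body": {"moves": [{"offset":[0,1,-30],"rotation":[0,0,0]},{"offset":[0,0,-30],"rotation":[0,0,0]},{"offset":[0,0,-30],"rotation":[0,0,0]},{"offset":[0,0,-20],"rotation":[0,0,0]},{"offset":[0,0,-18],"rotation":[0,0,0]}]}}

```text
time_s: 2.43
tcp_pos: [0.6208, 0.1427, 0.1035]
orientation: [-0.675, 1.809, -1.808]
contact_force: [-0.2, -0.2, -0.1]
gripper_width: 0.0639
```

Call:
{"method": "apply_moves", "body": {"moves": [{"offset":[0,0,0],"rotation":[0,0,0]},{"offset":[0,0,0],"rotation":[0,0,0]},{"offset":[0,0,0],"rotation":[0,0,0]},{"offset":[0,0,0],"rotation":[0,0,0]}], "fingers": -1, "force": 40}}

```text
time_s: 2.77
tcp_pos: [0.6207, 0.1429, 0.1054]
orientation: [-0.676, 1.81, -1.808]
contact_force: [-2.7, 2.5, -10.8]
gripper_width: 0.0387
```

Call:
{"method": "apply_moves", "body": {"moves": [{"offset":[0,0,0],"rotation":[0,0,0]},{"offset":[3,2.3,0],"rotation":[0,0,0]},{"offset":[0,0,0],"rotation":[0,0,0]}], "fingers": 0.2}}

```text
time_s: 3.02
tcp_pos: [0.6276, 0.1453, 0.1084]
orientation: [-0.666, 1.805, -1.808]
contact_force: [-0.4, -0.4, -0.0]
gripper_width: 0.0511
```

Call:
{"method": "apply_moves", "body": {"moves": [{"offset":[0,0,0],"rotation":[0,0,0]},{"offset":[0,0,0],"rotation":[0,0,0]},{"offset":[0,0,0],"rotation":[0,0,0]}], "fingers": -1}}

```text
time_s: 3.27
tcp_pos: [0.6255, 0.147, 0.1084]
orientation: [-0.669, 1.809, -1.803]
contact_force: [-4.8, 5.6, 6.2]
gripper_width: 0.0388
```

Call:
{"method": "apply_moves", "body": {"moves": [{"offset":[0,0,0],"rotation":[0,0,1.1]},{"offset":[0,0,0],"rotation":[0,0,1.1]},{"offset":[0,0,0],"rotation":[0,0,1.1]},{"offset":[0,0,0],"rotation":[0,0,1.1]},{"offset":[0,0,0],"rotation":[0,0,1.1]}]}}

```text
time_s: 3.68
tcp_pos: [0.6246, 0.1478, 0.1084]
orientation: [-1.062, 1.412, -1.405]
contact_force: [-6.2, 8.3, 9.0]
gripper_width: 0.0382
```

Call:
{"method": "apply_moves", "body": {"moves": [{"offset":[0,0,0],"rotation":[0,0,1.1]},{"offset":[0,0,0],"rotation":[0,0,1.1]},{"offset":[0,0,0],"rotation":[0,0,1.1]},{"offset":[0,0,0],"rotation":[0,0,1.1]},{"offset":[0,0,0],"rotation":[0,0,1.1]}]}}

```text
time_s: 4.1
tcp_pos: [0.6233, 0.1478, 0.1084]
orientation: [-1.333, 0.988, -0.981]
contact_force: [-9.3, 7.3, 10.9]
gripper_width: 0.0391
```

Call:
{"method": "apply_moves", "body": {"moves": [{"offset":[0,0,0],"rotation":[0,0,1.1]},{"offset":[0,0,0],"rotation":[0,0,1.1]},{"offset":[0,0,0],"rotation":[0,0,1.1]},{"offset":[0,0,0],"rotation":[0,0,1.1]},{"offset":[0,0,0],"rotation":[0,0,1.1]}]}}

```text
time_s: 4.52
tcp_pos: [0.6223, 0.1471, 0.1084]
orientation: [-1.5, 0.546, -0.54]
contact_force: [-11.6, 5.8, 13.2]
gripper_width: 0.039
```

Call:
{"method": "apply_moves", "body": {"moves": [{"offset":[0,0,0],"rotation":[0,0,1.1]},{"offset":[0,0,0],"rotation":[0,0,1.1]},{"offset":[0,0,0],"rotation":[0,0,1.1]},{"offset":[0,0,0],"rotation":[0,0,1.1]},{"offset":[0,0,0],"rotation":[0,0,1.1]}]}}

```text
time_s: 4.93
tcp_pos: [0.6218, 0.146, 0.1083]
orientation: [-1.568, 0.097, -0.09]
contact_force: [-13.8, 2.2, 15.1]
gripper_width: 0.0387
```

Call:
{"method": "apply_moves", "body": {"moves": [{"offset":[0,0,0],"rotation":[0,0,1.1]},{"offset":[0,0,0],"rotation":[0,0,1.1]},{"offset":[0,0,0],"rotation":[0,0,1.1]},{"offset":[0,0,0],"rotation":[0,0,1.1]},{"offset":[0,0,0],"rotation":[0,0,1.1]}]}}

```text
time_s: 5.35
tcp_pos: [0.622, 0.1448, 0.1084]
orientation: [-1.541, -0.354, 0.361]
contact_force: [-13.9, -1.3, 13.6]
gripper_width: 0.0388
```

```bash
python3 - <<'E'
from h import *
o=get_obs(); print(o["tcp_pos"],o["joint_pos"],o["gripper_width"]); M=R.from_rotvec(o["orientation"]).as_matrix(); print(np.degrees(np.arctan2(M[1,2],M[0,2])),o["contact_force"])
d,w=cloud("top"); cv2.imwrite("pics/t2.png",d["frame"])
E
```

```text
[0.62202235 0.14477119 0.10838827] [ 1.03406394e-01  5.11150909e-01 -1.70091035e-02  1.04673661e+00
 -7.50015785e-04 -3.52696666e-01] 0.03879689251603104
116.13278460056948 [-13.93023483  -1.31730356  13.57056088]
```

View pics/t2.png

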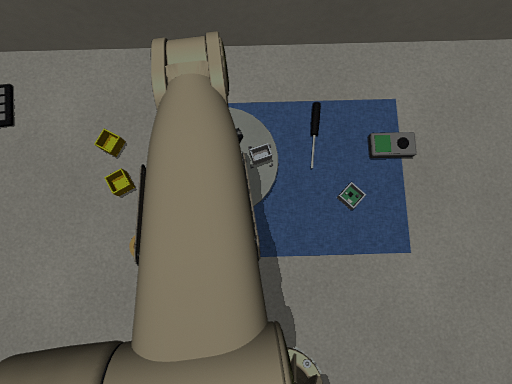

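Call:
{"method": "apply_moves", "body": {"moves": [{"offset":[0,0,0],"rotation":[0,0,1.1]},{"offset":[0,0,0],"rotation":[0,0,1.1]},{"offset":[0,0,0],"rotation":[0,0,0.8]},{"offset":[0,0,0],"rotation":[0,0,0.25]},{"offset":[0,0,0],"rotation":[0,0,0]}]}}

```text
time_s: 5.82
tcp_pos: [0.6231, 0.1449, 0.1083]
orientation: [-1.48, -0.617, 0.621]
contact_force: [-10.9, -2.5, 11.6]
gripper_width: 0.0386
```

```bash
python3 - <<'E'
from h import *
o=get_obs(); M=R.from_rotvec(o["orientation"]).as_matrix(); print(np.degrees(np.arctan2(M[1,2],M[0,2])),o["contact_force"])
for n in ["wrist","scene"]:
  d,w=cloud(n); cv2.imwrite(f"pics/{n}3.png",d["frame"])
E
```

```text
135.38395660924098 [-10.93350464  -2.52242835  11.64010507]
```

View pics/wrist3.png

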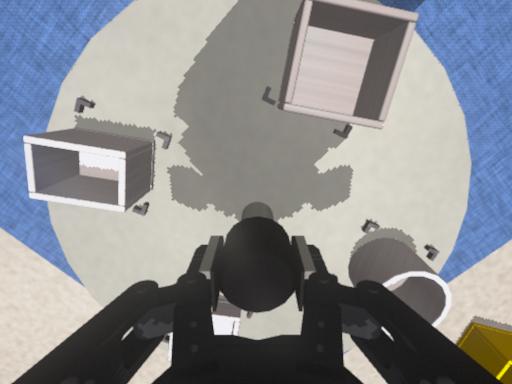

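View pics/scene3.png

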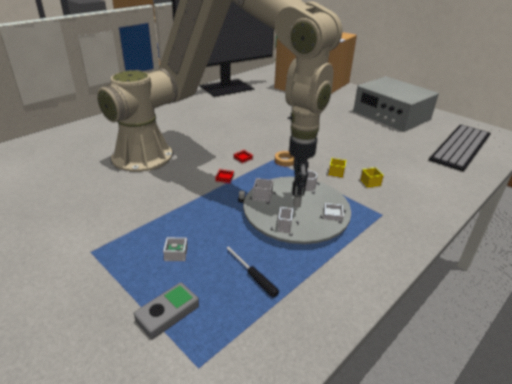

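Call:
{"method": "apply_moves", "body": {"moves": [{"offset":[0,0,0],"rotation":[0,0,0]},{"offset":[0,0,0],"rotation":[0,0,0]},{"offset":[0,0,30],"rotation":[0,0,0]},{"offset":[0,0,40],"rotation":[0,0,0]},{"offset":[0,0,40],"rotation":[0,0,0]}], "fingers": 0.6}}

```text
time_s: 6.33
tcp_pos: [0.6248, 0.1448, 0.2164]
orientation: [-1.481, -0.616, 0.619]
contact_force: [1.8, 0.5, 0.3]
gripper_width: 0.0682
```

Call:
{"method": "apply_moves", "body": {"moves": [{"offset":[-20,-8,40],"rotation":[0,0,0]},{"offset":[-20,-8,20],"rotation":[0,0,0]},{"offset":[0,0,0],"rotation":[0,0,0]},{"offset":[0,0,0],"rotation":[0,0,0]}], "fingers": 1}}

```text
time_s: 6.67
tcp_pos: [0.5878, 0.1296, 0.2753]
orientation: [-1.483, -0.622, 0.613]
contact_force: [0.3, -0.3, -0.2]
gripper_width: 0.0853
```

```bash
python3 - <<'E'
from h import *
o=get_obs(); M=R.from_rotvec(o["orientation"]).as_matrix(); print(o["tcp_pos"],np.degrees(np.arctan2(M[1,2],M[0,2])),M.round(3),o["joint_pos"])
d,w=cloud("wrist"); cv2.imwrite("pics/w4.png",d["frame"]); np.savez("w4.npz",w=w,K=d["intrinsics"],E=d["extrinsics"])
for nm,P in [("knob",(.6235,.1449,.118)),("deep",(.523,.100,.08))]: print(nm,proj(d,P))
m=(w[...,2]>.031)&(w[...,2]<.041); pts=w[m]; pts=pts[np.hypot(pts[:,0]-.6235,pts[:,1]-.1449)<.17]
print(cv2.minEnclosingCircle((pts[:,:2]*1000).astype(np.float32)))
b=w[(w[...,2]>.077)&(w[...,2]<.088)]; 
for c in [(.523,.1),(.5868,.04),(.66,.25)]:
  q=b[np.hypot(b[:,0]-c[0],b[:,1]-c[1])<.045]; print(c,len(q),rect(q) if len(q) else 0)
k=w[(w[...,2]>.112)&(w[...,2]<.124)]; print(rect(k[np.hypot(k[:,0]-.6235,k[:,1]-.145)<.03]))
E
```

```text
[0.58776102 0.12955504 0.2752649 ] 135.26283289849638 [[ 0.704  0.006 -0.71 ]
 [ 0.71   0.001  0.704]
 [ 0.004 -1.    -0.004]] [ 8.36015246e-02  3.57897546e-01  1.62688567e-01  1.36988780e+00
  7.93147550e-05 -7.06391695e-01]
knob [244.25568104 214.00864236]
deep [280.48844868 114.96183911]
((618.7045288085938, 144.62620544433594), 165.5037841796875)
(0.523, 0.1) 713 (array([522.3, 105.1]), array([54. , 54.2]), 35.1)
(0.5868, 0.04) 0 0
(0.66, 0.25) 0 0
(array([624.1, 145.1]), array([38.8, 39. ]), 66.7)
```

View pics/w4.png

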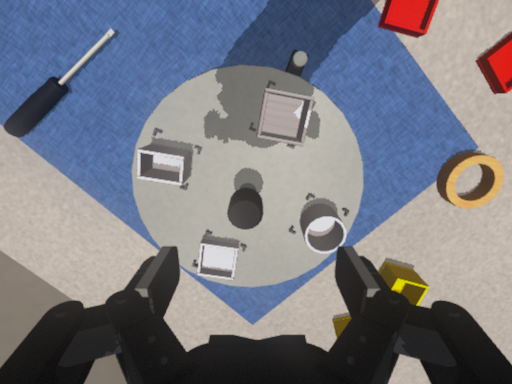

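```bash
cat > m.py <<'E'
from h import *
def ana(w,c0=(.6235,.1449)):
    out={}
    b=w.reshape(-1,3); b=b[np.isfinite(b[:,2])]
    # disc: rim fit - annulus pts
    q=b[(abs(b[:,2]-.0355)<.005)]; q=q[np.hypot(q[:,0]-c0[0],q[:,1]-c0[1])<.17]
    from scipy.spatial import ConvexHull
    from scipy.optimize import least_squares
    qq=q[np.hypot(q[:,0]-c0[0],q[:,1]-c0[1])<.166]; h=qq[ConvexHull(qq[:,:2]).vertices][:,:2]
    s=least_squares(lambda p:np.hypot(h[:,0]-p[0],h[:,1]-p[1])-p[2],[*c0,.16],loss="soft_l1",f_scale=.001).x
    print("disc",s.round(4))
    return s[:2]
E
python3 - <<'E'
from m import *
f=np.load("w4.npz"); w=f["w"]; d=dict(intrinsics=f["K"],extrinsics=f["E"])
c=ana(w)
fr=cv2.imread("pics/w4.png"); s=fr[40:80,280:320]; zz=w[40:80,280:320,2]
m=(zz>.026)&(zz<.045)&(s.min(-1)>90); v,u=np.nonzero(m); uv=(u.mean()+280,v.mean()+40); print(uv,m.sum(),ray(d,uv,.036), w[40:80,280:320][m].mean(0))
S=ray(d,uv,.036)
D=np.array([.5223,.1051])
# round ring / oblong etc
b=w[(w[...,2]>.075)&(w[...,2]<.09)]
lab=None
from scipy.cluster.hierarchy import fclusterdata
bb=b[::2]; l=fclusterdata(bb[:,:2],.02,criterion="distance")
for i in set(l):
    q=bb[l==i]
    if len(q)>60: print(len(q),rect(q))
for C in (c,np.array([.624,.1451])):
    a=lambda p:np.degrees(np.arctan2(p[1]-C[1],p[0]-C[0])); print(a(S),np.hypot(*(S[:2]-C)),a(D),np.hypot(*(D-C)))
cv2.imwrite("pics/w4s.png",cv2.resize(fr[30:150,230:330],None,fx=6,fy=6,interpolation=cv2.INTER_CUBIC)[:600])
E
```

```text
disc [0.6246 0.1455 0.1593]
(np.float64(294.72147651006713), np.float64(65.85906040268456)) 298 [0.47146943 0.0748088  0.036     ] [0.47141032 0.07485229 0.03498617]
249 (array([584.6, 247. ]), array([52.9, 51.9]), 56.9)
370 (array([522.3, 105.1]), array([54., 54.]), 34.9)
317 (array([664.8,  43.4]), array([36.4, 53.9]), 35.7)
-155.23065719915243 0.16867738208991398 -158.46581024714027 0.11000745669790404
-155.25816508969606 0.16794769400575985 -158.5296074770421 0.10928353032364943
```

View pics/w4s.png

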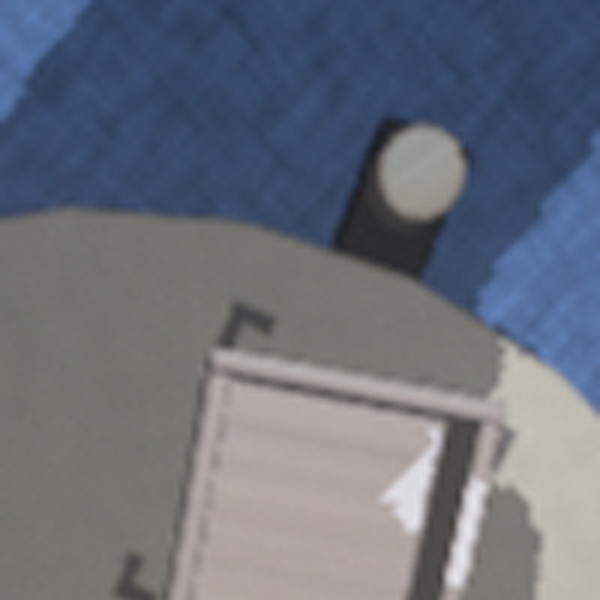

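```bash
python3 - <<'E'
from m import *
f=np.load("w4.npz"); w=f["w"]; d=dict(intrinsics=f["K"],extrinsics=f["E"])
S=ray(d,(300.1,58.2),.036); print(S)
for C in ([.6243,.1453],[.6235,.1449]): print(np.degrees(np.arctan2(S[1]-C[1],S[0]-C[0])),np.hypot(*(S[:2]-C)))
E
```

```text
[0.46139207 0.07315423 0.036     ]
-156.11325622369435 0.17816847831809804
-156.12676449168077 0.1772750330920577
```

Call:
{"method": "apply_moves", "body": {"moves": [{"offset":[20,8,-20],"rotation":[0,0,0]},{"offset":[18,7,-40],"rotation":[0,0,0]},{"offset":[0,0,-40],"rotation":[0,0,0]},{"offset":[0,0,-40],"rotation":[0,0,0]},{"offset":[0,0,-30],"rotation":[0,0,0]}], "fingers": 0.3}}

```text
time_s: 7.13
tcp_pos: [0.6218, 0.1443, 0.0989]
orientation: [-1.479, -0.613, 0.623]
contact_force: [-0.7, 0.2, 0.3]
gripper_width: 0.0553
```

Call:
{"method": "apply_moves", "body": {"moves": [{"offset":[0,0,0],"rotation":[0,0,0]},{"offset":[0,0,0],"rotation":[0,0,0]},{"offset":[0,0,0],"rotation":[0,0,0]},{"offset":[0,0,0],"rotation":[0,0,0]}], "fingers": -1}}

```text
time_s: 7.47
tcp_pos: [0.6203, 0.1423, 0.098]
orientation: [-1.481, -0.607, 0.627]
contact_force: [5.3, -3.5, -33.8]
gripper_width: 0.0389
```

Call:
{"method": "apply_moves", "body": {"moves": [{"offset":[0,0,0],"rotation":[0,0,0.2]},{"offset":[0,0,0],"rotation":[0,0,0.2]},{"offset":[0,0,0],"rotation":[0,0,0]}]}}

```text
time_s: 7.72
tcp_pos: [0.6205, 0.1421, 0.098]
orientation: [-1.471, -0.64, 0.66]
contact_force: [6.6, -5.2, -32.7]
gripper_width: 0.0387
```

Call:
{"method": "apply_moves", "body": {"moves": [{"offset":[0,0,0],"rotation":[0,0,0]},{"offset":[0,0,0],"rotation":[0,0,0]},{"offset":[0,0,30],"rotation":[0,0,0]},{"offset":[0,0,40],"rotation":[0,0,0]},{"offset":[0,0,40],"rotation":[0,0,0]}], "fingers": 0.3}}

```text
time_s: 8.13
tcp_pos: [0.6235, 0.1446, 0.2177]
orientation: [-1.471, -0.651, 0.65]
contact_force: [1.2, 0.7, 1.1]
gripper_width: 0.0555
```

Call:
{"method": "apply_moves", "body": {"moves": [{"offset":[-20,-8,40],"rotation":[0,0,0]},{"offset":[-20,-8,20],"rotation":[0,0,0]},{"offset":[0,0,0],"rotation":[0,0,0]},{"offset":[0,0,0],"rotation":[0,0,0]}], "fingers": 1}}

```text
time_s: 8.47
tcp_pos: [0.5863, 0.1293, 0.2764]
orientation: [-1.473, -0.657, 0.644]
contact_force: [0.7, 0.3, -0.1]
gripper_width: 0.0854
```

```bash
cat >> m.py <<'E'
def shells(w,C=(.624,.1452)):
    from scipy.cluster.hierarchy import fclusterdata
    b=w[(w[...,2]>.075)&(w[...,2]<.09)]; b=b[np.hypot(b[:,0]-C[0],b[:,1]-C[1])<.16]
    bb=b[::2]; l=fclusterdata(bb[:,:2],.02,criterion="distance")
    for i in set(l):
        q=bb[l==i]
        if len(q)>60:
            t=rect(q); p=np.array(t[0])/1000-C; print(len(q),t,"ang",np.degrees(np.arctan2(p[1],p[0])).round(2),np.hypot(*p).round(4))
E
python3 - <<'E'
from m import *
o=get_obs(); print(o["tcp_pos"])
d,w=cloud("wrist"); cv2.imwrite("pics/w5.png",d["frame"]); np.savez("w5.npz",w=w,K=d["intrinsics"],E=d["extrinsics"])
c=ana(w); shells(w)
u,v=np.round(proj(d,[.4611,.0727,.036])).astype(int); print(u,v)
cv2.imwrite("pics/w5s.png",cv2.resize(d["frame"][v-30:v+70,u-60:u+60],None,fx=6,fy=6,interpolation=cv2.INTER_CUBIC))
E
```

```text
[0.58634879 0.12925652 0.27642275]
disc [0.6245 0.1454 0.1592]
244 (array([579.4, 245.3]), array([52.4, 52.9]), 18.5) ang 114.02 0.1096
316 (array([669.2,  45.1]), array([36.7, 54.6]), 38.2) ang -65.7 0.1098
365 (array([524.1, 101. ]), array([53.9, 54. ]), 37.8) ang -156.13 0.1092
304 61
```

View pics/w5s.png

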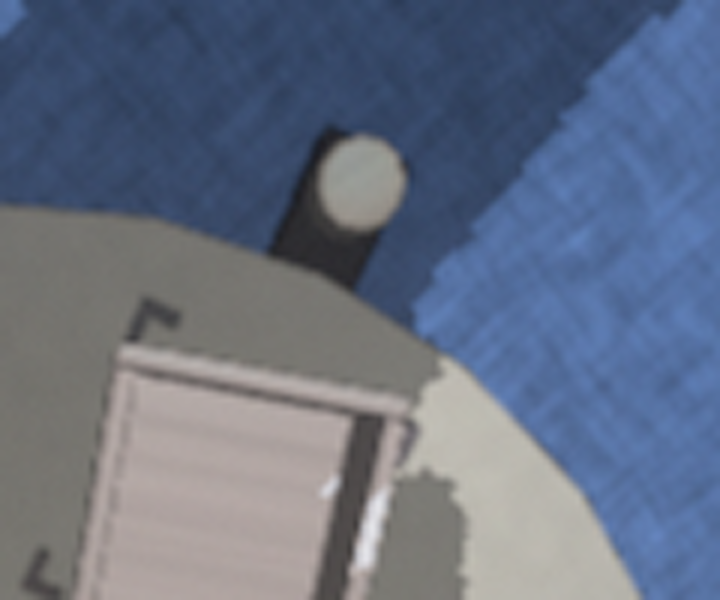

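Call:
{"method": "apply_moves", "body": {"moves": [{"offset":[-20,-12,0],"rotation":[0,0,-0.8]},{"offset":[-20,-12,0],"rotation":[0,0,-0.8]},{"offset":[-10,-6,0],"rotation":[0.616,-0.788,0]},{"offset":[-10,-6,0],"rotation":[0.616,-0.788,0]},{"offset":[-10,-6,0],"rotation":[0.616,-0.788,0]}], "fingers": 1}}

```text
time_s: 8.93
tcp_pos: [0.5155, 0.0874, 0.2709]
orientation: [-1.39, -0.746, 0.273]
contact_force: [0.5, -0.6, 0.7]
gripper_width: 0.0854
```

Call:
{"method": "apply_moves", "body": {"moves": [{"offset":[-10,-6,-10],"rotation":[0.616,-0.788,0]},{"offset":[-10,-6,-20],"rotation":[0.616,-0.788,0]},{"offset":[-10,-6,-30],"rotation":[0.616,-0.788,0]},{"offset":[-4,-7,-30],"rotation":[0.616,-0.788,0]},{"offset":[0,0,0],"rotation":[0,0,0]}]}}

```text
time_s: 9.35
tcp_pos: [0.465, 0.0661, 0.1648]
orientation: [-1.192, -0.983, -0.048]
contact_force: [-5.1, 1.7, -5.1]
gripper_width: 0.0856
```

```bash
python3 - <<'E'
from m import *
o=get_obs(); M=R.from_rotvec(o["orientation"]).as_matrix(); print(o["tcp_pos"],M.round(3),o["joint_pos"].round(3)); G=np.array([.5241,.101,.064]); print("z-ang",np.degrees(np.arctan2(M[1,2],M[0,2])),"to pregrasp",(G-80e-3*M[:,1]-o["tcp_pos"])*1000)
d,w=cloud("wrist"); cv2.imwrite("pics/w6.png",d["frame"]); shells(w)
E
```

```text
[0.46500355 0.0661333  0.16476156] [[ 0.605  0.509 -0.612]
 [ 0.447  0.419  0.79 ]
 [ 0.659 -0.752  0.025]] [-0.402 -0.135 -0.898  0.422  0.625 -0.926]
z-ang 127.7738669038937 to pregrasp [ 18.34543297   1.34728065 -40.63001536]
236 (array([578. , 244.8]), array([51.8, 52. ]), 65.9) ang 114.79 0.1097
636 (array([523.3, 100.5]), array([55.5, 54. ]), 37.4) ang -156.06 0.1102
378 (array([667.8,  44.4]), array([38.1, 53.9]), 37.7) ang -66.51 0.1099
145 (array([614.2, 137.5]), array([16.2, 36.8]), 34.8) ang -141.84 0.0125
```

View pics/w6.png

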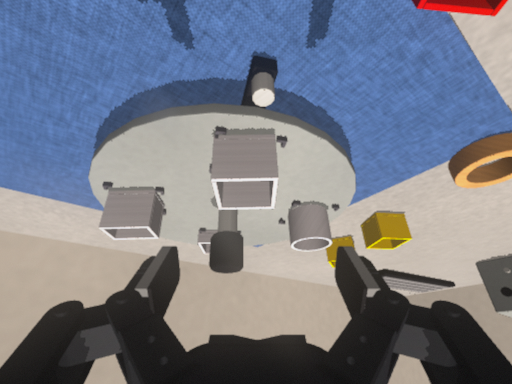

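Call:
{"method": "apply_moves", "body": {"moves": [{"offset":[9,1,-20],"rotation":[0,0,0]},{"offset":[9,0,-20],"rotation":[0,0,0]},{"offset":[10,8,-15],"rotation":[0,0,0]},{"offset":[0,0,0],"rotation":[0,0,0]}]}}

```text
time_s: 9.73
tcp_pos: [0.5108, 0.0714, 0.1254]
orientation: [-1.202, -1.01, -0.052]
contact_force: [-0.1, 0.5, -0.6]
gripper_width: 0.0854
```

```bash
python3 - <<'E'
from m import *
o=get_obs(); M=R.from_rotvec(o["orientation"]).as_matrix(); print(o["tcp_pos"],M.round(3),o["joint_pos"].round(3),o["contact_force"]); G=np.array([.5238,.1008,.064]); print("z-ang",np.degrees(np.arctan2(M[1,2],M[0,2])),"to G",(G-o["tcp_pos"])*1000,"in tool",M.T@(G-o["tcp_pos"])*1000)
E
```

```text
[0.5108101  0.07144672 0.12537689] [[ 0.586  0.525 -0.618]
 [ 0.459  0.413  0.787]
 [ 0.668 -0.744  0.001]] [-0.338  0.011 -0.91   0.201  0.599 -0.863] [-0.08959046  0.45714805 -0.57542089]
z-ang 128.13971759252394 to G [ 12.98990409  29.35328394 -61.37689127] in tool [-19.89905176  64.62489444  15.00421365]
```

Call:
{"method": "apply_moves", "body": {"moves": [{"offset":[-21,3,-13],"rotation":[0,0,0]},{"offset":[0,0,0],"rotation":[0,0,0]},{"offset":[0,0,0],"rotation":[0,0,0]}]}}

```text
time_s: 9.98
tcp_pos: [0.4882, 0.0743, 0.114]
orientation: [-1.202, -1.01, -0.052]
contact_force: [-1.2, 0.1, 0.1]
gripper_width: 0.0851
```

```bash
python3 - <<'E'
from m import *
o=get_obs(); M=R.from_rotvec(o["orientation"]).as_matrix(); print(o["tcp_pos"],o["joint_pos"].round(3),o["contact_force"]); G=np.array([.5238,.1008,.064]); print("z-ang",np.degrees(np.arctan2(M[1,2],M[0,2])),"to G",(G-o["tcp_pos"])*1000,"in tool",M.T@(G-o["tcp_pos"])*1000)
E
```

```text
[0.48816506 0.07431647 0.11403578] [-0.353 -0.01  -0.97   0.17   0.605 -0.878] [-1.1918123   0.08348742  0.09640067]
z-ang 128.11684387968793 to G [ 35.63494386  26.48352837 -50.03577798] in tool [-0.43297629 66.88194549 -1.19309503]
```

Call:
{"method": "apply_moves", "body": {"moves": [{"offset":[11,8,-14],"rotation":[0,0,0]},{"offset":[11,8,-14],"rotation":[0,0,0]},{"offset":[0,0,0],"rotation":[0,0,0]}]}}

```text
time_s: 10.23
tcp_pos: [0.5131, 0.09, 0.0864]
orientation: [-1.204, -1.014, -0.054]
contact_force: [-0.2, -0.2, 0.2]
gripper_width: 0.0853
```

```bash
python3 - <<'E'
from m import *
o=get_obs(); M=R.from_rotvec(o["orientation"]).as_matrix(); print(o["tcp_pos"],o["joint_pos"].round(3),o["contact_force"]); G=np.array([.5238,.1008,.064]); print("z-ang",np.degrees(np.arctan2(M[1,2],M[0,2])),"to G",(G-o["tcp_pos"])*1000,"in tool",M.T@(G-o["tcp_pos"])*1000)
E
```

```text
[0.51307954 0.08998809 0.08638718] [-0.287  0.091 -0.978  0.018  0.576 -0.808] [-0.22126966 -0.1711037   0.22064754]
z-ang 128.1317034550727 to G [ 10.72045763  10.81190615 -22.38718005] in tool [-3.78741843 26.73704666  1.9486289 ]
```

Call:
{"method": "apply_moves", "body": {"moves": [{"offset":[5,5,-11],"rotation":[0,0,0]},{"offset":[5,5,-11],"rotation":[0,0,0]},{"offset":[0,0,0],"rotation":[0,0,0]}]}}

```text
time_s: 10.48
tcp_pos: [0.5214, 0.1001, 0.064]
orientation: [-1.203, -1.012, -0.053]
contact_force: [-0.1, -0.3, 0.3]
gripper_width: 0.0856
```

```bash
python3 - <<'E'
from m import *
o=get_obs(); M=R.from_rotvec(o["orientation"]).as_matrix(); print(o["tcp_pos"],o["joint_pos"].round(3),o["contact_force"]); G=np.array([.5238,.1008,.064]); print("z-ang",np.degrees(np.arctan2(M[1,2],M[0,2])),"to G",(G-o["tcp_pos"])*1000,"in tool",M.T@(G-o["tcp_pos"])*1000)
d,w=cloud("wrist"); cv2.imwrite("pics/w7.png",d["frame"])
d,w=cloud("scene"); cv2.imwrite("pics/s7.png",cv2.resize(d["frame"][120:280,180:400],None,fx=3,fy=3))
E
```

```text
[0.52143694 0.10005831 0.06397687] [-0.254  0.158 -0.993 -0.081  0.561 -0.773] [-0.14972562 -0.26874701  0.29757132]
z-ang 128.1318955759691 to G [2.36305564 0.74168762 0.02313004] in tool [ 1.73621035  1.5340505  -0.87574551]
```

View pics/w7.png

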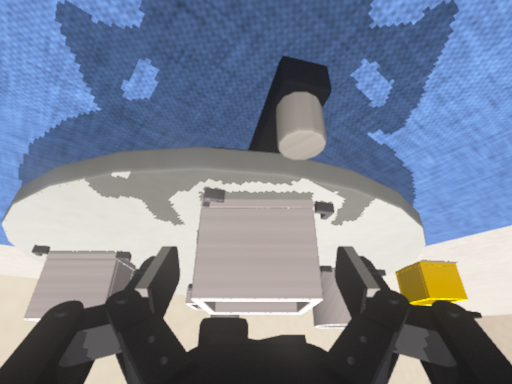

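View pics/s7.png

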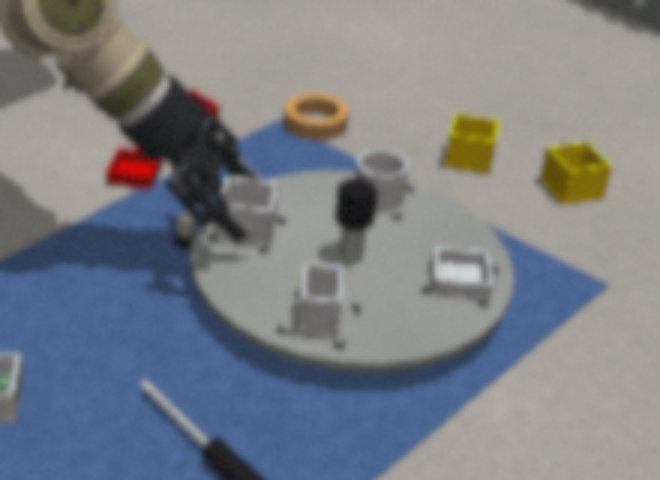

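Call:
{"method": "apply_moves", "body": {"moves": [{"offset":[1.5,0.3,0],"rotation":[0,0,0]},{"offset":[0,0,0],"rotation":[0,0,0]}]}}

```text
time_s: 10.75
tcp_pos: [0.5227, 0.0997, 0.0651]
orientation: [-1.204, -1.013, -0.055]
contact_force: [0.3, -0.6, 0.3]
gripper_width: 0.0856
```

Call:
{"method": "apply_moves", "body": {"moves": [{"offset":[0,0,0],"rotation":[0,0,0]},{"offset":[0,0,0],"rotation":[0,0,0]},{"offset":[0,0,0],"rotation":[0,0,0]},{"offset":[0,0,0],"rotation":[0,0,0]}], "fingers": -1, "force": 50}}

```text
time_s: 11.08
tcp_pos: [0.522, 0.1001, 0.0645]
orientation: [-1.203, -1.012, -0.055]
contact_force: [-3.1, -2.0, 6.0]
gripper_width: 0.0537
```

```bash
python3 - <<'E'
from m import *
o=get_obs(); print(o["tcp_pos"],o["contact_force"],o["gripper_width"])
d,w=cloud("wrist"); cv2.imwrite("pics/w8.png",d["frame"]); shells(w); ana(w)
d,w=cloud("top"); cv2.imwrite("pics/t8.png",d["frame"]);shells(w)
d,w=cloud("scene"); shells(w)
E
```

```text
[0.52204633 0.10006968 0.06445135] [-3.05584235 -2.02508729  5.98564136] 0.05368845616059973
359 (array([670.8,  39.4]), array([36.1, 42.3]), 38.8) ang -66.14 0.1157
442 (array([614.1, 138.5]), array([18., 37.]), 38.5) ang -145.91 0.012
4654 (array([515.5,  92. ]), array([ 76.6, 117.9]), 38.4) ang -153.88 0.1208
disc [0.6211 0.1437 0.1575]
79 (array([520.1,  95.7]), array([63.3, 96.8]), 37.3) ang -154.53 0.1151
73 (array([528.8,  88. ]), array([58.6, 98.9]), 35.7) ang -149.0 0.1111
```

View pics/t8.png

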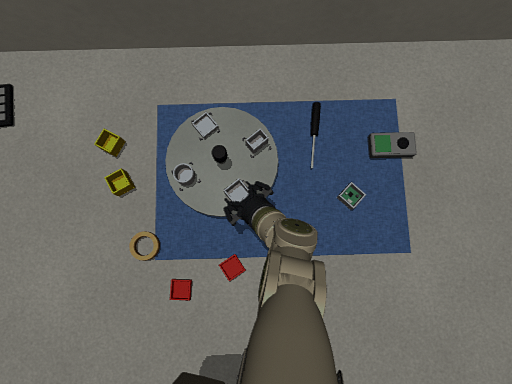

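View pics/w8.png

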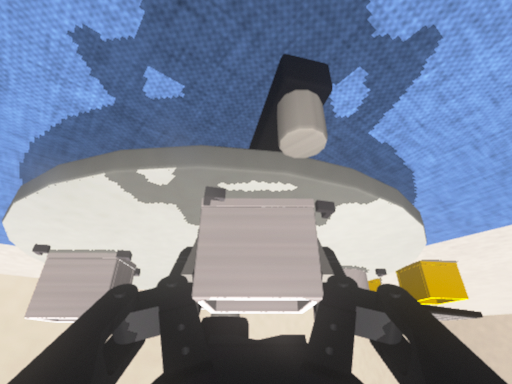

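Compare carousel angle using the other shells in the top view with the initial picture.

```bash
python3 - <<'E'
from m import *
d,w=cloud("top"); C=np.array([.6235,.1449])
for nm,(u,v),h in [("obl",(257,141),.082),("shal",(205,126),.056),("round",(185,175),.082)]:
    b=blob(w,u,v,18,h-.006,h+.006); t=rect(b); p=t[0]/1000-C; print(nm,len(b),t,np.degrees(np.arctan2(p[1],p[0])))
E
```

```text
obl 110 (array([667.4,  44.4]), array([37.6, 53.9]), 40.3) -66.40352852451726
shal 118 (array([723.4, 188.8]), array([54.1, 54.2]), 39.0) 23.72258062713786
round 100 (array([578.9, 244.8]), array([52.1, 51. ]), 24.6) 114.05820341280291
```

Call:
{"method": "apply_moves", "body": {"moves": [{"offset":[0,0,10],"rotation":[0,0,0]},{"offset":[0,0,15],"rotation":[0,0,0]},{"offset":[0,0,30],"rotation":[0,0,0]},{"offset":[0,0,30],"rotation":[0,0,0]},{"offset":[0,0,30],"rotation":[0,0,0]}]}}

```text
time_s: 11.7
tcp_pos: [0.5204, 0.1004, 0.179]
orientation: [-1.203, -1.008, -0.052]
contact_force: [1.5, -1.1, -1.2]
gripper_width: 0.0533
```

```bash
python3 - <<'E'
from m import *
o=get_obs(); M=R.from_rotvec(o["orientation"]).as_matrix(); print(o["tcp_pos"],M.round(3),o["joint_pos"].round(3),o["contact_force"],o["gripper_width"])
d,w=cloud("top"); C=np.array([.6235,.1449]); cv2.imwrite("pics/t9.png",d["frame"])
for nm,(u,v),h in [("obl",(257,141),.082),("shal",(205,126),.056),("round",(185,175),.082)]:
    b=blob(w,u,v,18,h-.006,h+.006); t=rect(b); p=t[0]/1000-C; print(nm,len(b),t,np.degrees(np.arctan2(p[1],p[0])))
d,w=cloud("scene"); cv2.imwrite("pics/s9.png",d["frame"])
E
```

```text
[0.52040601 0.10041671 0.1789794 ] [[ 0.587  0.525 -0.616]
 [ 0.458  0.412  0.787]
 [ 0.668 -0.745  0.001]] [-0.253 -0.071 -0.828  0.315  0.559 -0.771] [ 1.47621102 -1.14638497 -1.20968808] 0.05334293589961459
obl 106 (array([667.7,  44. ]), array([36.9, 54.3]), 37.3) -66.34381792492076
shal 116 (array([723.6, 189.2]), array([55.5, 53.8]), 38.9) 23.872142305026866
round 101 (array([578.7, 244.8]), array([52. , 51.2]), 24.6) 114.15377529554435
```

View pics/s9.png

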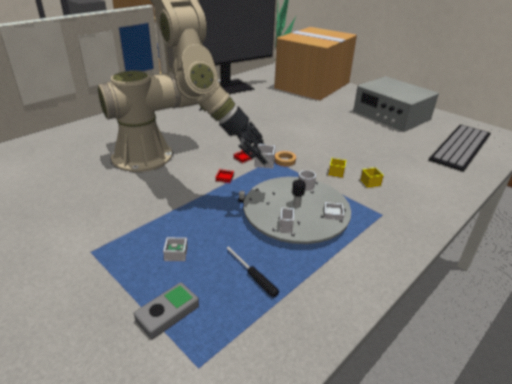

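Call:
{"method": "apply_moves", "body": {"moves": [{"offset":[0,-10,10],"rotation":[-0.616,0.788,0]},{"offset":[0,-10,10],"rotation":[-0.616,0.788,0]},{"offset":[0,-10,0],"rotation":[-0.616,0.788,0]},{"offset":[0,-10,0],"rotation":[-0.616,0.788,0]},{"offset":[0,-10,0],"rotation":[-0.616,0.788,0]}]}}

```text
time_s: 12.22
tcp_pos: [0.5213, 0.0496, 0.1986]
orientation: [-1.436, -0.666, 0.361]
contact_force: [0.2, 0.0, -1.1]
gripper_width: 0.0536
```

Call:
{"method": "apply_moves", "body": {"moves": [{"offset":[0,-10,0],"rotation":[-0.616,0.788,0]},{"offset":[0,-10,0],"rotation":[-0.616,0.788,0]},{"offset":[0,-10,0],"rotation":[0,0,-1.1]},{"offset":[0,-10,0],"rotation":[0,0,-1.1]},{"offset":[0,-10,0],"rotation":[0,0,-1.1]}]}}

```text
time_s: 12.63
tcp_pos: [0.5215, 0.0003, 0.1965]
orientation: [-1.555, -0.244, 0.25]
contact_force: [0.3, -0.6, -1.1]
gripper_width: 0.0534
```

```bash
python3 - <<'E'
from m import *
o=get_obs(); M=R.from_rotvec(o["orientation"]).as_matrix(); print(o["tcp_pos"],M.round(3),o["joint_pos"].round(3),o["contact_force"],o["gripper_width"],np.degrees(np.arctan2(M[1,2],M[0,2])))
E
```

```text
[5.21501292e-01 2.95749927e-04 1.96521288e-01] [[ 0.951 -0.004 -0.309]
 [ 0.309  0.001  0.951]
 [-0.003 -1.     0.002]] [-0.153  0.238 -0.197  1.14   0.    -0.468] [ 0.29698384 -0.64209013 -1.12986266] 0.053393401736120616 108.02793470205263
```

Call:
{"method": "apply_moves", "body": {"moves": [{"offset":[-2,-8,0],"rotation":[0,0,-1.15]},{"offset":[-2,-8,0],"rotation":[0,0,-1.15]},{"offset":[-2,-8,0],"rotation":[0,0,-1.15]},{"offset":[-2,-8,0],"rotation":[0,0,-1.15]},{"offset":[-2,-8,0],"rotation":[0,0,-1.15]}]}}

```text
time_s: 13.05
tcp_pos: [0.511, -0.04, 0.1971]
orientation: [-1.559, 0.229, -0.225]
contact_force: [0.4, 0.3, -0.8]
gripper_width: 0.0532
```

Call:
{"method": "apply_moves", "body": {"moves": [{"offset":[-2,-7,0],"rotation":[0,0,-1.15]},{"offset":[-2,-7,0],"rotation":[0,0,-1.15]},{"offset":[-2,-7,0],"rotation":[0,0,-1.15]},{"offset":[-2,-7,0],"rotation":[0,0,-1.15]},{"offset":[-2,-7,0],"rotation":[0,0,-1.15]}]}}

```text
time_s: 13.47
tcp_pos: [0.501, -0.0749, 0.1971]
orientation: [-1.457, 0.698, -0.694]
contact_force: [-1.2, -0.1, -0.5]
gripper_width: 0.054
```

Call:
{"method": "apply_moves", "body": {"moves": [{"offset":[0,0,-10],"rotation":[0,0,-1.15]},{"offset":[0,0,-10],"rotation":[0,0,-1.15]},{"offset":[0,0,-10],"rotation":[0,0,-1.15]},{"offset":[0,0,-10],"rotation":[0,0,-1.15]},{"offset":[0,0,-10],"rotation":[0,0,-1.15]}]}}

```text
time_s: 13.88
tcp_pos: [0.5009, -0.0746, 0.1468]
orientation: [-1.246, 1.154, -1.15]
contact_force: [0.1, 0.1, -1.7]
gripper_width: 0.0531
```

Call:
{"method": "apply_moves", "body": {"moves": [{"offset":[0,0,-10],"rotation":[0,0,-0.75]},{"offset":[0,0,0],"rotation":[1,0,0]},{"offset":[0,0,0],"rotation":[1,0,0]},{"offset":[0,0,0],"rotation":[1,0,0]},{"offset":[0,0,0],"rotation":[1,0,0]}]}}

```text
time_s: 14.3
tcp_pos: [0.5017, -0.0745, 0.1383]
orientation: [-0.893, 1.375, -0.889]
contact_force: [0.1, 0.7, -1.2]
gripper_width: 0.0533
```

Call:
{"method": "apply_moves", "body": {"moves": [{"offset":[0,0,-15],"rotation":[1,0,0]},{"offset":[0,0,-15],"rotation":[1,0,0]},{"offset":[0,0,-10],"rotation":[1,0,0]},{"offset":[0,0,-10],"rotation":[1,0,0]},{"offset":[0,0,0],"rotation":[0,0,0]}]}}

```text
time_s: 14.72
tcp_pos: [0.4987, -0.0753, 0.0803]
orientation: [-0.568, 1.505, -0.562]
contact_force: [-0.9, -0.1, -3.9]
gripper_width: 0.0534
```

```bash
python3 - <<'E'
from m import *
o=get_obs(); M=R.from_rotvec(o["orientation"]).as_matrix(); print(o["tcp_pos"],M.round(3),o["joint_pos"].round(3),o["contact_force"],o["gripper_width"],np.degrees(np.arctan2(M[1,2],M[0,2])))
for n in ["scene","wrist"]:
  d,w=cloud(n); cv2.imwrite(f"pics/{n}10.png",d["frame"])
E
```

```text
[ 0.49874071 -0.07529121  0.08031456] [[-0.007 -0.006  1.   ]
 [-0.661  0.751  0.   ]
 [-0.751 -0.661 -0.009]] [-0.656  0.681 -0.124  1.377  0.632  0.713] [-0.89578704 -0.13313955 -3.88021293] 0.05341713340921273 0.01833736092090758
```

View pics/scene10.png

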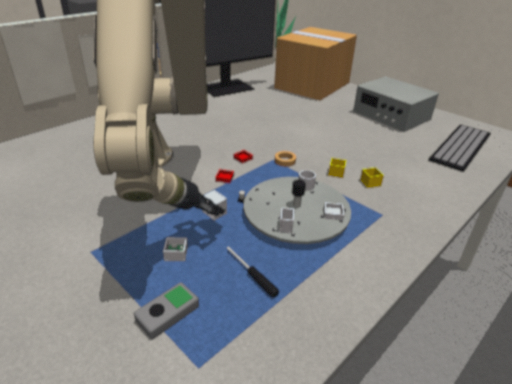

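View pics/wrist10.png

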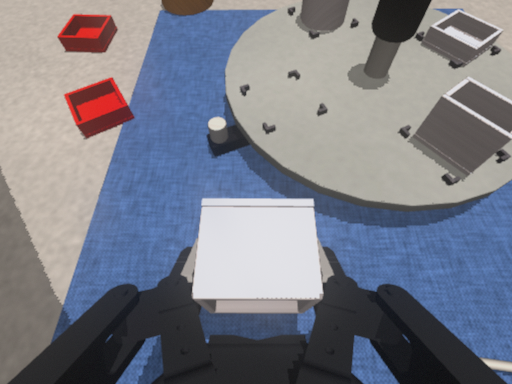

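Call:
{"method": "apply_moves", "body": {"moves": [{"offset":[0,0,-20],"rotation":[0,0,0]},{"offset":[0,0,-15],"rotation":[0,0,0]},{"offset":[0,0,-8],"rotation":[0,0,0]},{"offset":[0,0,0],"rotation":[0,0,0]}]}}

```text
time_s: 15.15
tcp_pos: [0.5018, -0.074, 0.0465]
orientation: [-0.577, 1.486, -0.573]
contact_force: [-0.9, 0.2, -1.4]
gripper_width: 0.0535
```

Call:
{"method": "apply_moves", "body": {"moves": [{"offset":[0,0,-3],"rotation":[0,0,0]},{"offset":[0,0,0],"rotation":[0,0,0]}]}}

```text
time_s: 15.32
tcp_pos: [0.5023, -0.0747, 0.0442]
orientation: [-0.576, 1.486, -0.573]
contact_force: [0.2, -1.0, -1.1]
gripper_width: 0.0535
```

Call:
{"method": "apply_moves", "body": {"moves": [{"offset":[0,0,-6],"rotation":[0,0,0]},{"offset":[0,0,-5],"rotation":[0,0,0]},{"offset":[0,0,0],"rotation":[0,0,0]}]}}

```text
time_s: 15.57
tcp_pos: [0.5016, -0.0747, 0.0313]
orientation: [-0.575, 1.489, -0.572]
contact_force: [0.3, -0.5, -2.2]
gripper_width: 0.0532
```

Call:
{"method": "apply_moves", "body": {"moves": [{"offset":[0,0,-2],"rotation":[0,0,0]},{"offset":[0,0,0],"rotation":[0,0,0]}]}}

```text
time_s: 15.73
tcp_pos: [0.5016, -0.0748, 0.0295]
orientation: [-0.574, 1.489, -0.571]
contact_force: [0.3, -1.1, -1.8]
gripper_width: 0.0535
```

Call:
{"method": "apply_moves", "body": {"moves": [{"offset":[0,0,-2],"rotation":[0,0,0]},{"offset":[0,0,0],"rotation":[0,0,0]}]}}

```text
time_s: 15.9
tcp_pos: [0.5018, -0.0747, 0.0292]
orientation: [-0.572, 1.49, -0.571]
contact_force: [-2.0, -1.2, 7.5]
gripper_width: 0.0536
```

Call:
{"method": "apply_moves", "body": {"moves": [{"offset":[0,0,0.5],"rotation":[0,0,0]},{"offset":[0,0,0],"rotation":[0,0,0]},{"offset":[0,0,0],"rotation":[0,0,0]},{"offset":[0,0,0],"rotation":[0,0,0]}], "fingers": 1}}

```text
time_s: 16.23
tcp_pos: [0.5018, -0.0748, 0.0283]
orientation: [-0.574, 1.489, -0.572]
contact_force: [-0.3, 0.6, -0.5]
gripper_width: 0.0853
```

Call:
{"method": "apply_moves", "body": {"moves": [{"offset":[0,-15,14],"rotation":[0,0,0]},{"offset":[0,-20,20],"rotation":[0,0,0]},{"offset":[0,-20,25],"rotation":[0,0,0]},{"offset":[0,-10,35],"rotation":[0,0,0]},{"offset":[0,0,40],"rotation":[0,0,0]}]}}

```text
time_s: 16.65
tcp_pos: [0.5014, -0.1415, 0.1621]
orientation: [-0.573, 1.491, -0.572]
contact_force: [-0.1, 0.5, -0.6]
gripper_width: 0.0851
```

```bash
python3 - <<'E'
from m import *
o=get_obs(); print(o["tcp_pos"],o["joint_pos"].round(3),o["contact_force"],o["gripper_width"])
for n in ["scene","wrist","top"]:
  d,w=cloud(n); cv2.imwrite(f"pics/{n}11.png",d["frame"])
  b=w[(w[...,2]>.045)&(w[...,2]<.063)]; q=b[np.hypot(b[:,0]-.5,b[:,1]+.07)<.045]; print(n,len(q),rect(q) if len(q) else 0, np.median(q[:,2]) if len(q) else 0)
E
```

```text
[ 0.5013978  -0.14151483  0.16210821] [-0.739  0.661  0.07   1.623  0.583  0.631] [-0.08038008  0.47397259 -0.63329647] 0.08511580444832662
scene 241 (array([501.6, -70.8]), array([47.8, 58.9]), 88.5) 0.054560653795984515
wrist 2291 (array([501.3, -70.6]), array([54. , 46.1]), 0.0) 0.05289977672762654
top 342 (array([500.4, -70.5]), array([46.3, 52.8]), 89.8) 0.05365770730860679
```

View pics/wrist11.png

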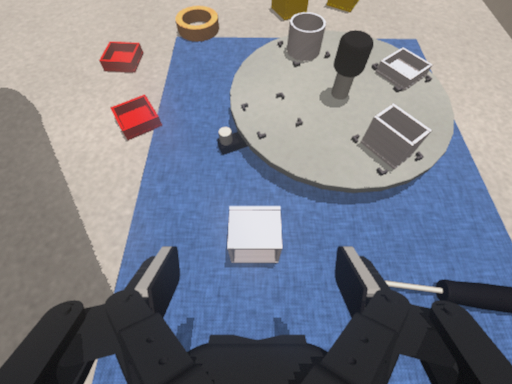

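View pics/top11.png

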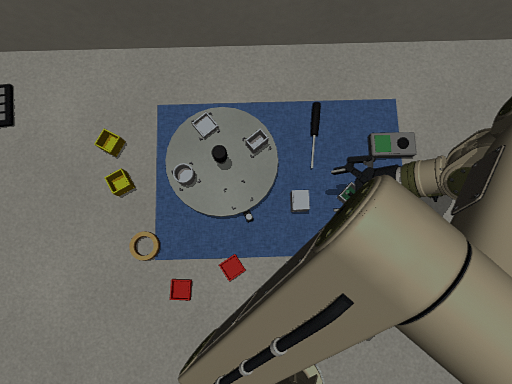

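Call:
{"method": "apply_moves", "body": {"moves": [{"offset":[0,5,15],"rotation":[-1,0,0]},{"offset":[0,5,15],"rotation":[-1,0,0]},{"offset":[0,8,10],"rotation":[-1,0,0]},{"offset":[0,8,0],"rotation":[-1,0,0]},{"offset":[0,8,0],"rotation":[-1,0,0]}]}}

```text
time_s: 17.22
tcp_pos: [0.5022, -0.1058, 0.2023]
orientation: [-0.979, 1.335, -0.977]
contact_force: [-0.2, 1.1, -0.4]
gripper_width: 0.0856
```

Call:
{"method": "apply_moves", "body": {"moves": [{"offset":[0,8,0],"rotation":[-1,0,0]},{"offset":[0,8,0],"rotation":[-1,0,0]},{"offset":[0,8,0],"rotation":[-1,0,0]},{"offset":[0,8,0],"rotation":[-1,0,0]},{"offset":[0,8,0],"rotation":[-1,0,0]}]}}

```text
time_s: 17.63
tcp_pos: [0.5014, -0.0651, 0.2021]
orientation: [-1.367, 1.096, -1.362]
contact_force: [-0.1, -0.0, -0.8]
gripper_width: 0.0855
```

Call:
{"method": "apply_moves", "body": {"moves": [{"offset":[0,10,0],"rotation":[-1,0,0]},{"offset":[0,10,0],"rotation":[-1,0,0]},{"offset":[0,10,-10],"rotation":[-1,0,0]},{"offset":[0,10,-20],"rotation":[-1,0,0]},{"offset":[0,8,-20],"rotation":[-1.1,0,0]}]}}

```text
time_s: 18.05
tcp_pos: [0.5024, -0.0165, 0.1526]
orientation: [-1.734, 0.751, -1.733]
contact_force: [0.8, 0.2, -0.7]
gripper_width: 0.0852
```

```bash
python3 - <<'E'
from m import *
o=get_obs(); M=R.from_rotvec(o["orientation"]).as_matrix(); print(o["tcp_pos"],M.round(3),o["joint_pos"].round(3),o["contact_force"],o["gripper_width"])
G=np.array([.5012,-.0656,.030]); v=G-o["tcp_pos"]; print(v*1000, M.T@v*1000)
d,w=cloud("wrist"); cv2.imwrite(f"pics/w12.png",d["frame"])
b=w[(w[...,2]>.045)&(w[...,2]<.063)]; q=b[np.hypot(b[:,0]-.5,b[:,1]+.07)<.045]; print(len(q),rect(q) if len(q) else 0)
E
```

```text
[ 0.50240074 -0.01651121  0.15255428] [[ 0.003  0.005  1.   ]
 [-0.733 -0.68   0.006]
 [ 0.68  -0.733  0.002]] [ 0.18   0.386 -0.306  1.038 -0.734  1.807] [ 0.80217148  0.21291754 -0.74045663] 0.08517143760676642
[  -1.20073563  -49.08879241 -122.55428047] [-47.36138003 123.22666693  -1.67069142]
2481 (array([501.4, -69.3]), array([54. , 47.5]), 0.3)
```

View pics/w12.png

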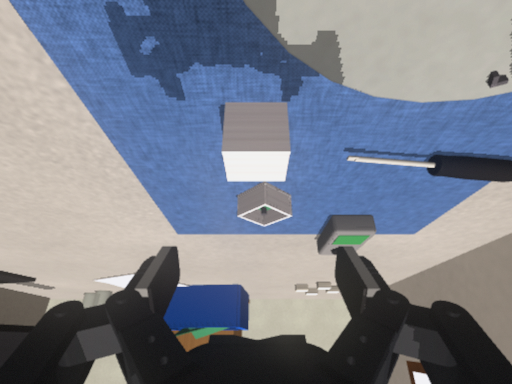

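Call:
{"method": "apply_moves", "body": {"moves": [{"offset":[-1,-4,-30],"rotation":[0,0,0]},{"offset":[0,-4,-30],"rotation":[0,0,0]},{"offset":[0,0,-18],"rotation":[0,0,0]},{"offset":[0,0,0],"rotation":[0,0,0]}]}}

```text
time_s: 18.43
tcp_pos: [0.4971, -0.026, 0.0695]
orientation: [-1.745, 0.762, -1.72]
contact_force: [-0.4, 0.1, 0.2]
gripper_width: 0.085
```

```bash
python3 - <<'E'
from m import *
o=get_obs(); M=R.from_rotvec(o["orientation"]).as_matrix(); print(o["tcp_pos"],M.round(3),o["joint_pos"].round(3),o["contact_force"])
G=np.array([.5013,-.0656,.030]); v=G-o["tcp_pos"]; print(v*1000, M.T@v*1000)
E
```

```text
[ 0.49705842 -0.02602558  0.06953727] [[ 0.012 -0.007  1.   ]
 [-0.736 -0.677  0.004]
 [ 0.677 -0.736 -0.013]] [ 0.161  0.475 -0.408  0.843 -0.73   1.782] [-0.4438395   0.14394288  0.2079173 ]
[  4.24157862 -39.57442473 -39.53727177] [ 2.43689416 55.86027468  4.58401578]
```

Call:
{"method": "apply_moves", "body": {"moves": [{"offset":[2,-12,-10],"rotation":[0,0,0]},{"offset":[2,-14,-15],"rotation":[0,0,0]},{"offset":[0,-10,-10],"rotation":[0,0,0]},{"offset":[0,0,0],"rotation":[0,0,0]}]}}

```text
time_s: 18.77
tcp_pos: [0.5034, -0.0631, 0.0384]
orientation: [-1.738, 0.761, -1.727]
contact_force: [-0.6, 0.5, -0.7]
gripper_width: 0.0852
```

```bash
python3 - <<'E'
from m import *
o=get_obs(); M=R.from_rotvec(o["orientation"]).as_matrix(); print(o["tcp_pos"],M.round(3),o["joint_pos"].round(3),o["contact_force"])
G=np.array([.5013,-.0656,.030]); v=G-o["tcp_pos"]; print(v*1000, M.T@v*1000)
d,w=cloud("wrist"); cv2.imwrite(f"pics/w13.png",d["frame"])
E
```

```text
[ 0.50341    -0.06314186  0.03844425] [[ 0.005 -0.003  1.   ]
 [-0.736 -0.677  0.002]
 [ 0.677 -0.736 -0.006]] [ 0.089  0.497 -0.471  0.688 -0.739  1.688] [-0.60840488  0.49988874 -0.70453887]
[-2.10999896 -2.45814264 -8.4442474 ] [-3.91579299  7.88662321 -2.06582053]
```

View pics/w13.png

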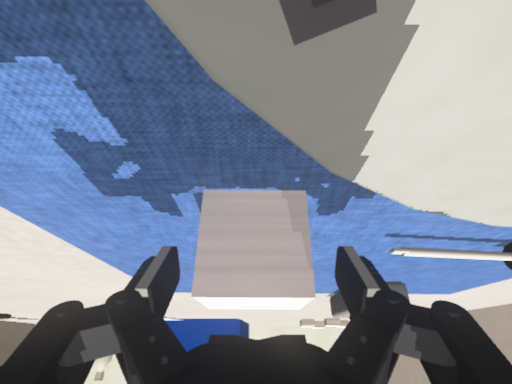

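Call:
{"method": "apply_moves", "body": {"moves": [{"offset":[-1.5,-2.5,-4],"rotation":[0,0,0]},{"offset":[0,0,-3],"rotation":[0,0,0]},{"offset":[0,0,0],"rotation":[0,0,0]}]}}

```text
time_s: 19.07
tcp_pos: [0.5033, -0.0639, 0.0326]
orientation: [-1.736, 0.758, -1.727]
contact_force: [-0.2, 0.2, -0.5]
gripper_width: 0.0855
```

Call:
{"method": "apply_moves", "body": {"moves": [{"offset":[0,0,0],"rotation":[0,0,0]},{"offset":[0,0,0],"rotation":[0,0,0]},{"offset":[0,0,0],"rotation":[0,0,0]},{"offset":[0,0,0],"rotation":[0,0,0]}], "fingers": -1}}

```text
time_s: 19.4
tcp_pos: [0.5036, -0.064, 0.0328]
orientation: [-1.736, 0.757, -1.728]
contact_force: [-0.7, 2.1, 2.1]
gripper_width: 0.0533
```

Call:
{"method": "apply_moves", "body": {"moves": [{"offset":[0,0,10],"rotation":[0,0,0]},{"offset":[0,0,30],"rotation":[0,0,0]},{"offset":[0,0,40],"rotation":[0,0,0]},{"offset":[0,0,40],"rotation":[0,0,0]},{"offset":[0,0,20],"rotation":[0,0,0]}]}}

```text
time_s: 19.82
tcp_pos: [0.5045, -0.0643, 0.1773]
orientation: [-1.731, 0.756, -1.731]
contact_force: [1.1, 0.2, -1.4]
gripper_width: 0.0537
```

```bash
python3 - <<'E'
from m import *
o=get_obs(); M=R.from_rotvec(o["orientation"]).as_matrix(); print(o["tcp_pos"],M.round(3),o["joint_pos"].round(3),o["contact_force"],o["gripper_width"])
d,w=cloud("wrist"); cv2.imwrite(f"pics/w14.png",d["frame"])
d,w=cloud("scene"); cv2.imwrite(f"pics/s14.png",d["frame"])
E
```

```text
[ 0.50449777 -0.06430878  0.17731531] [[ 0.002  0.004  1.   ]
 [-0.736 -0.677  0.004]
 [ 0.677 -0.736  0.002]] [ 0.087  0.32  -0.33   0.996 -0.741  1.683] [ 1.13405644  0.24578841 -1.41941935] 0.053687428699665175
```

View pics/w14.png

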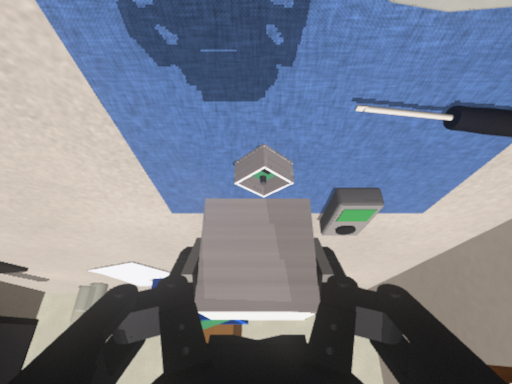

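View pics/s14.png

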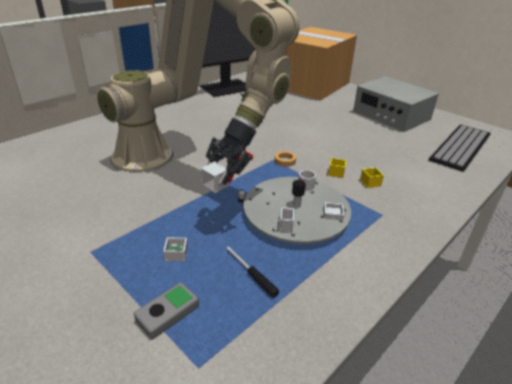

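```bash
python3 - <<'E'
from m import *
for n in ["wrist","top","scene"]:
  d,w=cloud(n)
  b=w[(w[...,2]>.029)&(w[...,2]<.04)]; q=b[np.hypot(b[:,0]-.5125,b[:,1]+.2188)<.045]; print(n,len(q),rect(q) if len(q) else 0)
  if n=="top":cv2.imwrite("pics/t14.png",d["frame"])
E
```

```text
wrist 570 (array([ 513.3, -217.8]), array([54.7, 55.2]), 45.3)
top 125 (array([ 512.5, -218.4]), array([54.3, 54.5]), 45.2)
scene 162 (array([ 513.4, -219.1]), array([55.5, 58.6]), 47.4)
```

Call:
{"method": "apply_moves", "body": {"moves": [{"offset":[0,-10,0],"rotation":[1,0,0]},{"offset":[0,-10,0],"rotation":[1,0,0]},{"offset":[0,-10,0],"rotation":[1,0,0]},{"offset":[0,-10,0],"rotation":[1,0,0]},{"offset":[0,-10,0],"rotation":[1,0,0]}]}}

```text
time_s: 20.48
tcp_pos: [0.5023, -0.114, 0.171]
orientation: [-1.37, 1.097, -1.36]
contact_force: [-1.0, 0.0, -1.6]
gripper_width: 0.0536
```

Call:
{"method": "apply_moves", "body": {"moves": [{"offset":[0,-10,0],"rotation":[1,0,0]},{"offset":[0,-10,0],"rotation":[1,0,0]},{"offset":[0,-10,0],"rotation":[0,0,-1]},{"offset":[0,-10,0],"rotation":[0,0,-1]},{"offset":[0,-10,0],"rotation":[0,0,-1]}]}}

```text
time_s: 20.9
tcp_pos: [0.5017, -0.1651, 0.1698]
orientation: [-1.055, 1.439, -1.442]
contact_force: [0.4, -0.2, -1.9]
gripper_width: 0.0538
```

Call:
{"method": "apply_moves", "body": {"moves": [{"offset":[0,-12,0],"rotation":[0,0,-1]},{"offset":[0,-12,0],"rotation":[0,0,-1]},{"offset":[0,-12,0],"rotation":[0,0,-1]},{"offset":[0,-12,0],"rotation":[0,0,-1]},{"offset":[0,-8,0],"rotation":[0,0,-0.5]}]}}

```text
time_s: 21.32
tcp_pos: [0.5019, -0.2208, 0.1698]
orientation: [-0.743, 1.764, -1.765]
contact_force: [-0.4, 0.1, -1.7]
gripper_width: 0.0536
```

```bash
python3 - <<'E'
from m import *
o=get_obs(); M=R.from_rotvec(o["orientation"]).as_matrix(); print(o["tcp_pos"],M.round(3),o["joint_pos"].round(3),o["contact_force"],o["gripper_width"],np.degrees(np.arctan2(M[1,2],M[0,2])))
E
```

```text
[ 0.50193834 -0.22075148  0.16976292] [[-0.707 -0.012  0.707]
 [-0.707 -0.006 -0.707]
 [ 0.012 -1.    -0.004]] [-0.555  0.307 -0.171  1.1   -0.011  1.802] [-0.35291074  0.14452264 -1.67446951] 0.05358663185826922 -45.02905583617975
```

Call:
{"method": "apply_moves", "body": {"moves": [{"offset":[0,0,0],"rotation":[0.707,-0.707,0]},{"offset":[0,0,0],"rotation":[0.707,-0.707,0]},{"offset":[0,0,0],"rotation":[0.707,-0.707,0]},{"offset":[0,0,0],"rotation":[0.707,-0.707,0]},{"offset":[0,0,0],"rotation":[0.707,-0.707,0]}]}}

```text
time_s: 21.73
tcp_pos: [0.5024, -0.2197, 0.1709]
orientation: [-0.239, 1.747, -1.401]
contact_force: [-0.8, -0.2, -2.8]
gripper_width: 0.0538
```

Call:
{"method": "apply_moves", "body": {"moves": [{"offset":[0,0,0],"rotation":[0.707,-0.707,0]},{"offset":[0,0,0],"rotation":[0.707,-0.707,0]},{"offset":[0,0,0],"rotation":[0.707,-0.707,0]},{"offset":[0,0,0],"rotation":[0,0,0.05]},{"offset":[0,0,0],"rotation":[0,0,0]}]}}

```text
time_s: 22.15
tcp_pos: [0.5018, -0.2203, 0.1695]
orientation: [0.028, 1.704, -1.174]
contact_force: [0.8, 0.6, -1.0]
gripper_width: 0.0535
```

```bash
cat > fin.py <<'E'
from m import *
def rep(tag):
    o=get_obs(); M=R.from_rotvec(o["orientation"]).as_matrix(); a=M[:,1]; h=np.array([-.7108,-.7034,0]) # -135.3
    print(o["tcp_pos"].round(4),o["contact_force"].round(1),"tilt",np.degrees(np.arctan2(-a@h,-a[2])).round(2),"zang",np.degrees(np.arctan2(M[1,2],M[0,2])).round(2),"zz",M[2,2].round(4),o["joint_pos"].round(2))
    for n in ["wrist","top","scene"]:
        d,w=cloud(n); cv2.imwrite(f"pics/{n}{tag}.png",d["frame"])
        t=o["tcp_pos"]-5.8e-3*h; zt=t[2]+.0166
        b=w[abs(w[...,2]-zt)<.006]; q=b[np.hypot(b[:,0]-t[0],b[:,1]-t[1])<.04]
        print(n,len(q),"shell top",rect(q) if len(q)>20 else 0, np.median(q[:,2]).round(4) if len(q) else 0,"exp",t.round(4),zt.round(4))
        if len(q)>100:
            A=np.c_[q[:,:2],np.ones(len(q))]; print(" slope deg",np.degrees(np.linalg.lstsq(A,q[:,2],rcond=None)[0][:2]).round(2))
E
python3 -c "
from fin import *
rep('15')"
```

```text
[ 0.5018 -0.2203  0.1695] [ 0.8  0.6 -1. ] tilt 47.27 zang -44.61 zz -0.0028 [-0.95  0.36 -0.34  1.06  0.81  1.32]
wrist 14192 shell top (array([ 505.7, -216.3]), array([54.5, 78.3]), 45.4) 0.1854 exp [ 0.5059 -0.2162  0.1695] 0.1861
 slope deg [-0.25 -0.02]
top 579 shell top (array([ 505.9, -216.7]), array([54.4, 78.7]), 42.8) 0.187 exp [ 0.5059 -0.2162  0.1695] 0.1861
 slope deg [ 0.05 -0.46]
scene 369 shell top (array([ 507.1, -216.7]), array([55.1, 75.8]), 47.5) 0.1891 exp [ 0.5059 -0.2162  0.1695] 0.1861
 slope deg [-3.01  0.69]
```

View pics/wrist15.png

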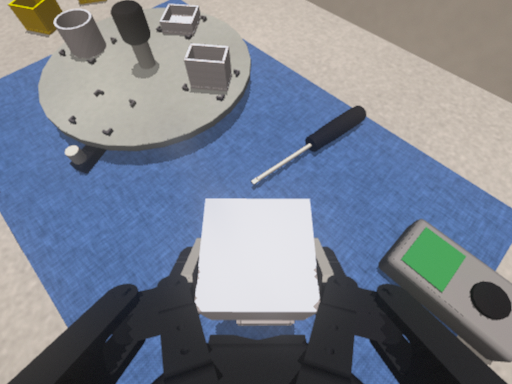

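View pics/scene15.png

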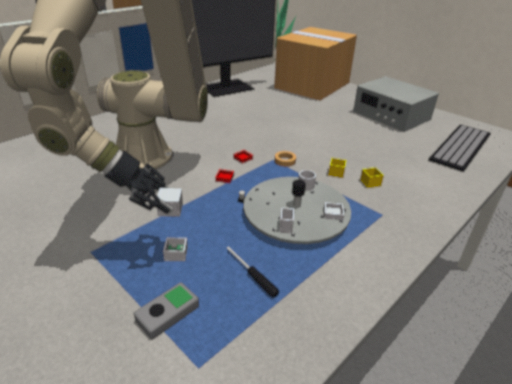

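View pics/top15.png

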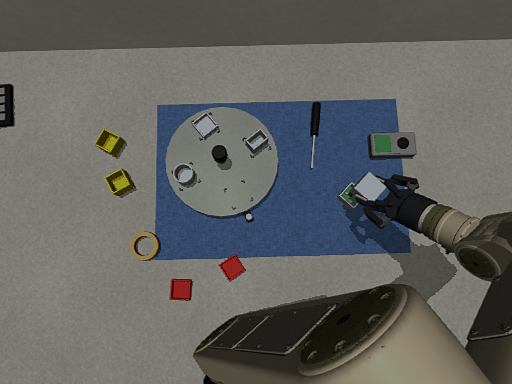

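Call:
{"method": "apply_moves", "body": {"moves": [{"offset":[3.5,-1,-20],"rotation":[0,0,0]},{"offset":[3.5,-0.6,-30],"rotation":[0,0,0]},{"offset":[0,0,-30],"rotation":[0,0,0]},{"offset":[0,0,-12],"rotation":[0,0,0]},{"offset":[0,0,0],"rotation":[0,0,0]}]}}

```text
time_s: 22.72
tcp_pos: [0.5097, -0.2197, 0.0782]
orientation: [0.025, 1.7, -1.171]
contact_force: [0.0, 1.7, -1.0]
gripper_width: 0.0534
```

```bash
python3 - <<'E'
from fin import *
rep('16')
for n in ["wrist","top","scene"]:
  f=cv2.imread(f"pics/{n}16.png")
d,w=cloud("wrist")
d,w=cloud("scene"); u,v=proj(d,[.513,-.218,.05]).astype(int); cv2.imwrite("pics/s16z.png",cv2.resize(d["frame"][v-40:v+40,u-50:u+50],None,fx=7,fy=7,interpolation=cv2.INTER_CUBIC))
E
```

```text
[ 0.5097 -0.2197  0.0782] [ 0.   1.7 -1. ] tilt 47.31 zang -44.37 zz 0.0002 [-0.94  0.48 -0.42  0.84  0.81  1.33]
wrist 14172 shell top (array([ 513.8, -215.8]), array([54.6, 77.7]), 45.5) 0.0941 exp [ 0.5139 -0.2156  0.0782] 0.0948
 slope deg [-0.11 -0.14]
top 470 shell top (array([ 512.7, -216.3]), array([54.2, 77.1]), 45.4) 0.0961 exp [ 0.5139 -0.2156  0.0782] 0.0948
 slope deg [ 0.18 -0.49]
scene 340 shell top (array([ 513.5, -214.5]), array([55.9, 74.8]), 56.1) 0.0985 exp [ 0.5139 -0.2156  0.0782] 0.0948
 slope deg [-2.71  1.27]
```

View pics/s16z.png

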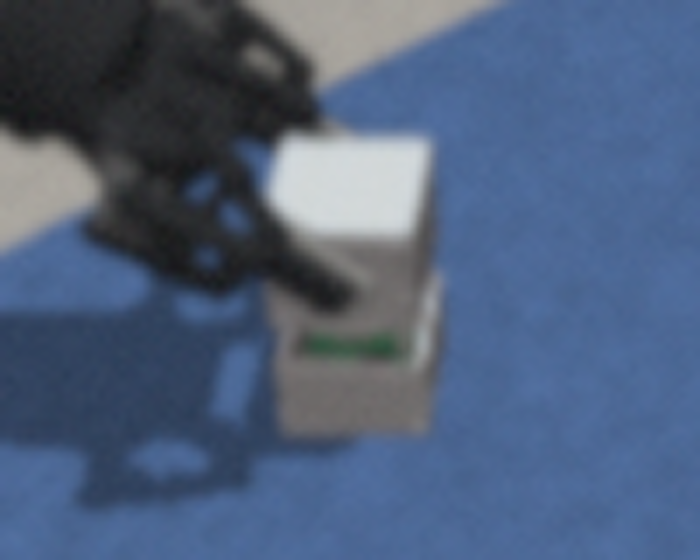

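View pics/wrist16.png

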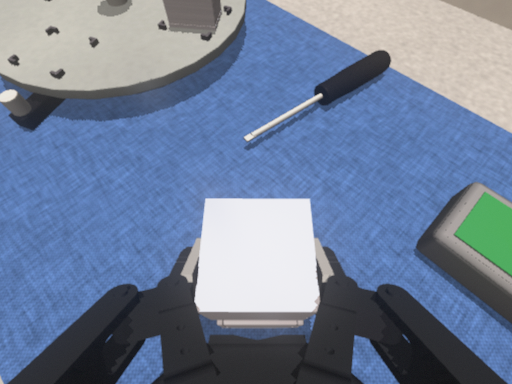

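Call:
{"method": "apply_moves", "body": {"moves": [{"offset":[-0.4,-2.1,-4],"rotation":[0,0,0]},{"offset":[0,0,-4],"rotation":[0,0,0]},{"offset":[0,0,0],"rotation":[0,0,0]},{"offset":[0,0,0],"rotation":[0,0,0]}]}}

```text
time_s: 23.3
tcp_pos: [0.5097, -0.224, 0.0722]
orientation: [0.028, 1.697, -1.174]
contact_force: [-0.2, 0.7, -2.1]
gripper_width: 0.0534
```

```bash
python3 - <<'E'
from fin import *
rep('17')
d,w=cloud("scene"); u,v=proj(d,[.513,-.218,.05]).astype(int); cv2.imwrite("pics/s17z.png",cv2.resize(d["frame"][v-40:v+40,u-50:u+50],None,fx=7,fy=7,interpolation=cv2.INTER_CUBIC))
E
```

```text
[ 0.5097 -0.224   0.0722] [-0.2  0.7 -2.1] tilt 47.39 zang -44.52 zz 0.0034 [-0.95  0.49 -0.42  0.83  0.81  1.33]
wrist 14157 shell top (array([ 513.8, -220.2]), array([54.5, 77.5]), 45.4) 0.0881 exp [ 0.5138 -0.2199  0.0722] 0.0888
 slope deg [ 0.05 -0.15]
top 459 shell top (array([ 513.3, -221.2]), array([53.9, 77.8]), 45.6) 0.0886 exp [ 0.5138 -0.2199  0.0722] 0.0888
 slope deg [ 0.27 -0.89]
scene 358 shell top (array([ 515.2, -222.2]), array([54.3, 72.1]), 46.8) 0.0901 exp [ 0.5138 -0.2199  0.0722] 0.0888
 slope deg [-1.98  0.49]
```

View pics/s17z.png

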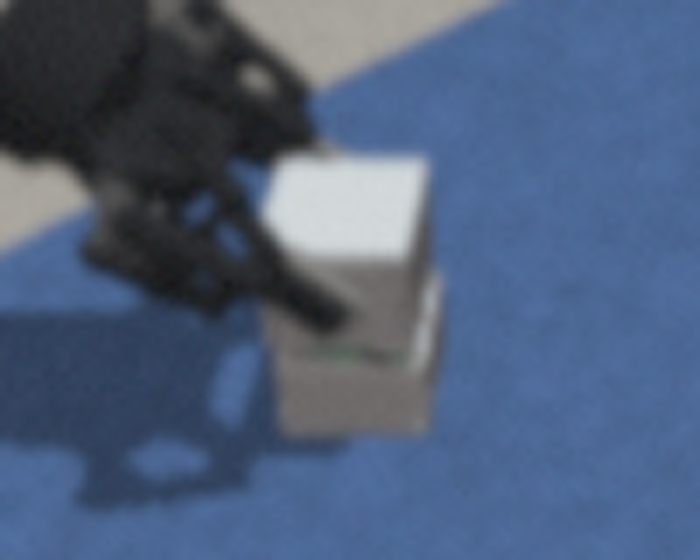

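Call:
{"method": "apply_moves", "body": {"moves": [{"offset":[-0.6,2,0],"rotation":[0,0,0]},{"offset":[0,0,0],"rotation":[0,0,0]},{"offset":[0,0,0],"rotation":[0,0,0]},{"offset":[0,0,0],"rotation":[0,0,0]}]}}

```text
time_s: 23.83
tcp_pos: [0.5092, -0.2219, 0.0724]
orientation: [0.028, 1.697, -1.174]
contact_force: [0.0, 0.0, -0.6]
gripper_width: 0.0537
```

```bash
python3 - <<'E'
from fin import *
rep('18')
d,w=cloud("scene"); u,v=proj(d,[.513,-.218,.05]).astype(int); cv2.imwrite("pics/s18z.png",cv2.resize(d["frame"][v-40:v+40,u-50:u+50],None,fx=7,fy=7,interpolation=cv2.INTER_CUBIC))
E
```

```text
[ 0.5092 -0.2219  0.0724] [ 0.   0.  -0.6] tilt 47.39 zang -44.5 zz 0.0038 [-0.94  0.49 -0.43  0.83  0.81  1.33]
wrist 14197 shell top (array([ 513.3, -218.1]), array([54.6, 77.7]), 45.2) 0.0883 exp [ 0.5134 -0.2178  0.0724] 0.089
 slope deg [ 0.07 -0.12]
top 455 shell top (array([ 511.9, -218.2]), array([53.9, 76.1]), 45.3) 0.0887 exp [ 0.5134 -0.2178  0.0724] 0.089
 slope deg [ 0.04 -1.35]
scene 361 shell top (array([ 513.8, -219.4]), array([54. , 74.5]), 45.6) 0.0899 exp [ 0.5134 -0.2178  0.0724] 0.089
 slope deg [-2.07 -0.17]
```

View pics/s18z.png

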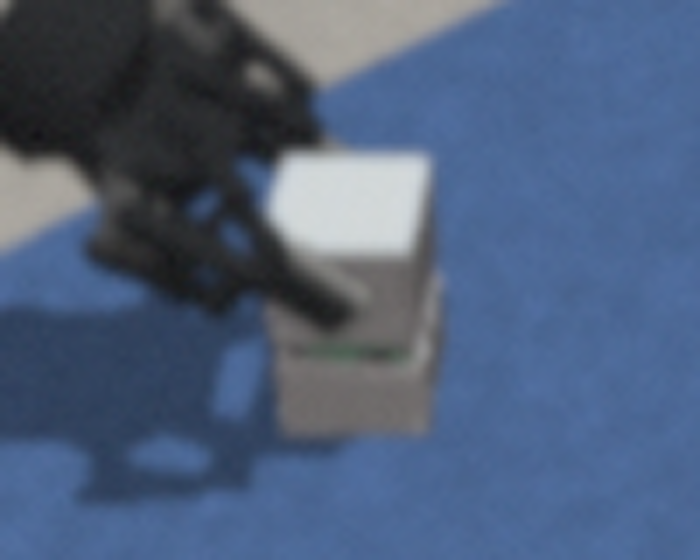

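```bash
python3 - <<'E'
from fin import *
d,w=cloud("scene"); c=np.array([.5133,-.2184]); u,v=proj(d,[.513,-.218,.05]).astype(int)
S=8; im=cv2.resize(d["frame"][v-35:v+35,u-45:u+45],None,fx=S,fy=S,interpolation=cv2.INTER_CUBIC)
def sq(z,col,c=c):
    a=np.radians(45.3); P=[]
    for sx,sy in [(1,1),(1,-1),(-1,-1),(-1,1)]:
        o=.027*np.array([sx*np.cos(a)-sy*np.sin(a),sx*np.sin(a)+sy*np.cos(a)])
        p=proj(d,[*(c+o),z]); P.append(((p-[u-45,v-35]+.5)*S))
    cv2.polylines(im,[np.array(P).astype(np.int32)],True,col,1)
sq(0,(0,0,255)); sq(.034,(0,255,255)); sq(.0425,(255,0,255)); sq(.0885,(0,255,0))
cv2.imwrite("pics/ov.png",im)
E
```

```text
(no output)
```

View pics/ov.png

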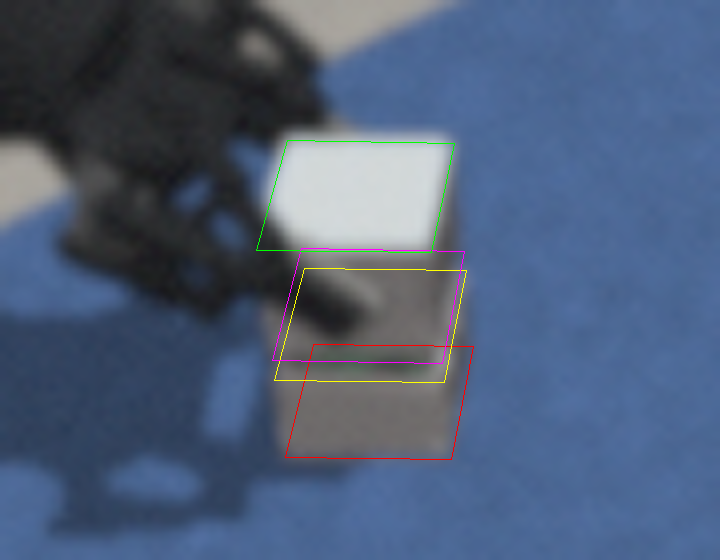

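Call:
{"method": "apply_moves", "body": {"moves": [{"offset":[0,0,-3],"rotation":[0,0,0]},{"offset":[0,0,-3],"rotation":[0,0,0]},{"offset":[0,0,0],"rotation":[0,0,0]},{"offset":[0,0,0],"rotation":[0,0,0]}]}}

```text
time_s: 24.42
tcp_pos: [0.5091, -0.2218, 0.066]
orientation: [0.028, 1.697, -1.173]
contact_force: [-0.7, 0.4, -3.0]
gripper_width: 0.0535
```

```bash
python3 - <<'E'
from fin import *
rep('19')
E
```

```text
[ 0.5091 -0.2218  0.066 ] [-0.7  0.4 -3. ] tilt 47.4 zang -44.51 zz 0.0031 [-0.94  0.5  -0.43  0.81  0.81  1.33]
wrist 14181 shell top (array([ 513.1, -217.9]), array([54.6, 77.7]), 45.6) 0.0819 exp [ 0.5132 -0.2177  0.066 ] 0.0826
 slope deg [ 0.08 -0.16]
top 454 shell top (array([ 513. , -218.9]), array([54.1, 75.5]), 45.1) 0.0823 exp [ 0.5132 -0.2177  0.066 ] 0.0826
 slope deg [-0.27 -1.01]
scene 354 shell top (array([ 513. , -215.8]), array([56.2, 72.7]), 55.3) 0.0839 exp [ 0.5132 -0.2177  0.066 ] 0.0826
 slope deg [-1.77  0.75]
```

Call:
{"method": "apply_moves", "body": {"moves": [{"offset":[0,0,-1.5],"rotation":[0,0,0]},{"offset":[0,0,0],"rotation":[0,0,0]},{"offset":[0,0,0],"rotation":[0,0,0]}]}}

```text
time_s: 24.82
tcp_pos: [0.5092, -0.222, 0.0648]
orientation: [0.028, 1.697, -1.174]
contact_force: [-0.0, 0.5, -2.0]
gripper_width: 0.0535
```

Call:
{"method": "apply_moves", "body": {"moves": [{"offset":[0,0,-1],"rotation":[0,0,0]},{"offset":[0,0,0],"rotation":[0,0,0]},{"offset":[0,0,0],"rotation":[0,0,0]}]}}

```text
time_s: 25.07
tcp_pos: [0.5092, -0.2219, 0.0638]
orientation: [0.028, 1.697, -1.174]
contact_force: [-0.3, -0.2, -1.7]
gripper_width: 0.0536
```

Call:
{"method": "apply_moves", "body": {"moves": [{"offset":[0,0,-0.7],"rotation":[0,0,0]},{"offset":[0,0,0],"rotation":[0,0,0]},{"offset":[0,0,0],"rotation":[0,0,0]}]}}

```text
time_s: 25.32
tcp_pos: [0.5093, -0.222, 0.0633]
orientation: [0.028, 1.696, -1.174]
contact_force: [-0.2, 0.4, -0.1]
gripper_width: 0.0536
```

Call:
{"method": "apply_moves", "body": {"moves": [{"offset":[0,0,-0.7],"rotation":[0,0,0]},{"offset":[0,0,0],"rotation":[0,0,0]},{"offset":[0,0,0],"rotation":[0,0,0]}]}}

```text
time_s: 25.57
tcp_pos: [0.5094, -0.2221, 0.0632]
orientation: [0.03, 1.696, -1.174]
contact_force: [-2.8, -0.8, 4.4]
gripper_width: 0.0535
```

Call:
{"method": "apply_moves", "body": {"moves": [{"offset":[0,0,0.3],"rotation":[0,0,0]},{"offset":[0,0,0],"rotation":[0,0,0]},{"offset":[0,0,0],"rotation":[0,0,0]},{"offset":[0,0,0],"rotation":[0,0,0]}], "fingers": 1}}

```text
time_s: 25.9
tcp_pos: [0.5093, -0.222, 0.0627]
orientation: [0.028, 1.697, -1.174]
contact_force: [0.1, 0.1, -1.0]
gripper_width: 0.0856
```

Call:
{"method": "apply_moves", "body": {"moves": [{"offset":[-5,-5,7],"rotation":[0,0,0]},{"offset":[-10,-10,14],"rotation":[0,0,0]},{"offset":[-15,-15,20],"rotation":[0,0,0]},{"offset":[-15,-15,22],"rotation":[0,0,0]},{"offset":[-15,-15,25],"rotation":[0,0,0]}]}}

```text
time_s: 26.32
tcp_pos: [0.4484, -0.2817, 0.1511]
orientation: [0.028, 1.698, -1.172]
contact_force: [0.5, -0.8, -0.2]
gripper_width: 0.085
```

Call:
{"method": "apply_moves", "body": {"moves": [{"offset":[-10,-20,30],"rotation":[0,0,0]},{"offset":[-10,-20,30],"rotation":[0,0,0]},{"offset":[0,0,0],"rotation":[0,0,0]}]}}

```text
time_s: 26.57
tcp_pos: [0.4292, -0.3273, 0.2157]
orientation: [0.029, 1.689, -1.182]
contact_force: [0.3, -0.6, 1.0]
gripper_width: 0.0854
```

```bash
python3 - <<'E'
from fin import *
o=get_obs(); print(o["time_s"],o["tcp_pos"],o["contact_force"])
C=np.array([.6235,.1449])
for n in ["wrist","top","scene"]:
    d,w=cloud(n); cv2.imwrite(f"pics/{n}20.png",d["frame"])
    b=w[(abs(w[...,2]-.08)<.004)]; q=b[np.hypot(b[:,0]-.513,b[:,1]+.218)<.045]; print(n,"shell top",len(q),rect(q) if len(q)>20 else 0,np.median(q[:,2]))
    if n=="top":
        for nm,(u,v),h in [("obl",(257,141),.082),("shal",(205,126),.056),("round",(185,175),.082)]:
            b=blob(w,u,v,18,h-.006,h+.006); t=rect(b); p=t[0]/1000-C; print(nm,len(b),t,np.degrees(np.arctan2(p[1],p[0])))
    if n=="scene":
        u,v=proj(d,[.513,-.218,.05]).astype(int); cv2.imwrite("pics/s20z.png",cv2.resize(d["frame"][v-40:v+40,u-50:u+50],None,fx=7,fy=7,interpolation=cv2.INTER_CUBIC))
E
```

```text
26.5667 [ 0.42923147 -0.32726027  0.21571922] [ 0.27800601 -0.64003058  1.03252081]
wrist shell top 1821 (array([ 512.3, -218.4]), array([55.1, 54. ]), 45.5) 0.07882657541239994
top shell top 409 (array([ 512.2, -218.8]), array([54.1, 55. ]), 44.8) 0.07943481220263238
obl 103 (array([667.8,  44.2]), array([36.6, 54.6]), 38.1) -66.25431912397491
shal 122 (array([723.5, 188.5]), array([54.5, 54.4]), 38.3) 23.557201687147106
round 100 (array([578.9, 244.8]), array([52.6, 51.3]), 0.1) 114.05820341280291
scene shell top 329 (array([ 513.1, -219.1]), array([54.6, 56.8]), 46.0) 0.08086006678058238
```

View pics/s20z.png

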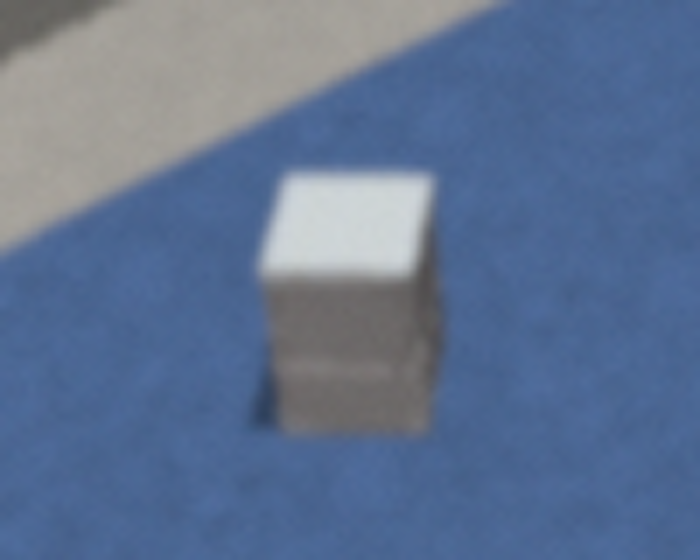

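View pics/wrist20.png

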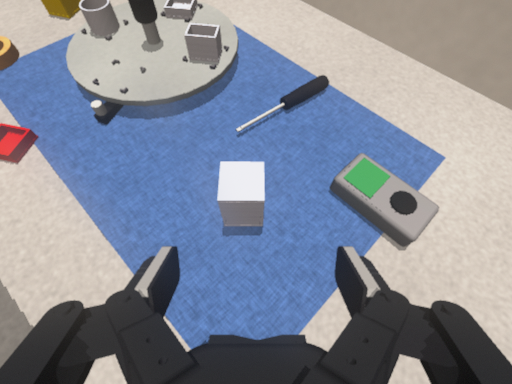

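View pics/top20.png

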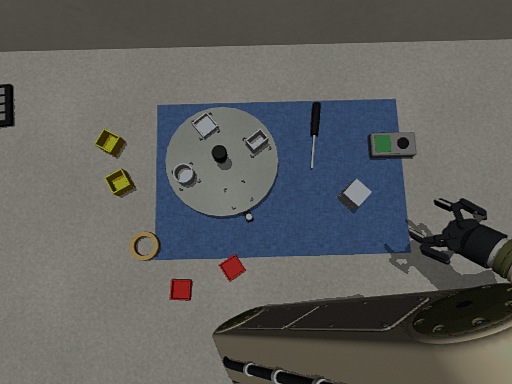

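```bash
cat > side.py <<'E'
from m import *
def side(n,k=4):
    W=np.nanmean([cloud(n)[1] for _ in range(k)],0).reshape(-1,3)
    for ang in (45.3,135.3,-44.7,-134.7):
        nrm=np.array([np.cos(np.radians(ang)),np.sin(np.radians(ang))]); t=np.array([-nrm[1],nrm[0]])
        p=W[:,:2]-[.5128,-.2184]; s=p@nrm; l=p@t; m=(abs(l)<.02)&(s>.02)&(s<.034)
        lo=s[m&(W[:,2]>.006)&(W[:,2]<.030)]; hi=s[m&(W[:,2]>.040)&(W[:,2]<.074)]
        if len(lo)>8 and len(hi)>8: print(n,ang,len(lo),len(hi),"base %.2f shell %.2f mm"%(np.median(lo)*1000,np.median(hi)*1000),"sem",(lo.std()/len(lo)**.5*1e3).round(2),(hi.std()/len(hi)**.5*1e3).round(2))
E
python3 - <<'E'
from side import *
for n in("wrist","scene","top"): side(n)
E
```

```text
wrist -134.7 215 431 base 26.87 shell 27.13 mm sem 0.01 0.01
scene 45.3 21 32 base 26.75 shell 26.39 mm sem 0.03 0.03
scene -44.7 104 160 base 26.85 shell 26.68 mm sem 0.07 0.05
top 45.3 10 14 base 26.52 shell 26.23 mm sem 0.04 0.02
top 135.3 34 54 base 26.53 shell 26.69 mm sem 0.04 0.03
```

```bash
python3 -c "
from station import *
print(r.job_done())"
```

```text
the job is handed in; nothing more can be done
None
```

The job was done in the order asked and handed in at about 27 s, well inside the 64 s limit.

- **Carousel:** I turned it about 185° anticlockwise by its knob. The first turn came out about 2.4° short, so I regripped the knob and corrected it before lifting anything. Afterwards the deep shell's nest read about −156.2°, against −155.9 to −156.1° for the pointer. It stayed there through the pick and to the end.
- **Deep shell:** I lifted it out and laid it on its side on the bench at about (0.501, −0.071) m, mouth towards the base. I let go, took it again from the closed-end side, turned it mouth-down and set it on the base.
- **Fit on the base:** The shell's top is about 80 mm above the bench. The side faces of shell and base agree within about 0.2–0.4 mm on all four sides, and the yaw within about 0.5°.
- **Everything else:** The base stands on the bench. In the last pictures the other three shells are upright in their nests, and the screwdriver, tape roll and meter look unmoved, though I did not measure those three. The gripper is open and clear of everything.

**Disagreements:** The nests sit about 14° twisted from the line to the axis, so I aligned the nest by its centre. The cameras differed by up to about 1–2 mm in absolute position, so I compared positions within one camera at a time. When I moved the shell to centre it over the base, the arm went about 2 mm too far once; I corrected that before lowering.

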